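# Spring open the key case and tip the stretcher keys in

## Robot

A 6-joint arm with a two-finger parallel gripper is mounted at the origin on a cart in front of the work surface, level with it; the furniture and walls round the work are solid. World frame = base frame: x ahead of the robot, y to its left, z up, the work surface at z = 0. Lengths are in m, angles in rad, forces in N, time in s.
With the tool pointing down it reaches from about 0.35 to 0.975 m from the base axis. Payload 4.9 kg.
Tool frame: the origin (TCP) lies midway between the tips of the shut fingers; the grasp point (between the pads) lies manip.tcp_to_grasp behind it (manip.tcp_to_grasp is the distance from the TCP to the grasp point, in m); z points along the fingers, y is the line along which they close (so a half turn about z gives the same grasp; the last joint's range is limited). The gripper opens to 85 mm and grips with 20 to 120 N. Pads are 22 mm wide; open, the fingers measure 114 mm over their backs; the gripper's body (76 mm by 85 mm) begins 54 mm behind the grasp point. The pads swing forward as they close: fully open they stand 13 mm farther back than shut.
Start: joints at [-1.382, 0.053, 1.613, -0, 1.476, -0.119], TCP at [0.189, -0.596, 0.231] pointing down, gripper open.
Joint ranges: [-3.01, 3.01], [-1.01, 2.22], [0.06, 2.58], [-1.02, 4.17], [0.09, 2.62], [-3.14, 3.14]. Speed limits (rad/s): [2.57, 2.57, 3.14, 3.14, 3.14, 3.14].

## Interface

Orientations are given as a unit quaternion [w, x, y, z].
In Python, from plant import manip, grab_frame, calibration, job_done gives the robot as it stands.
- The arm moves only by the tool send_rows, never from a script. Its argument "rows" is a list of rows, each an object of numbers: "x", "y", "z": the shift along the tool's x, y, z normalised to -1 to 1, where 1 is 15 cm; "wx", "wy", "wz": the turn, a rotation vector about the tool's x, y, z normalised to -1 to 1, where 1 is pi/4 rad; "hand": the opening, from -1 (shut) to 1 (fully open). In form: [{"x": .., "y": .., "z": .., "wx": .., "wy": .., "wz": .., "hand": ..}, ...]. A call has exactly 10 rows; each row shifts and turns the commanded pose from where the row before left it, along the tool's axes as they then stand; what a row does not reach is not made up. A row lasts 1/12 s, in which the tool goes at most 41.7 mm and 7.16 degrees, less where a joint would pass 70% of its speed; a pose out of reach is approached as far as the arm can. A call with a number of a shift or a turn outside -1 to 1 is refused whole. A call with a gripper value outside its range is refused whole. The fingers move at their own pace and stop on an object; the grip force is fixed at half the most. Time passes only in rows, so rows that do not move let the fingers close, or fill a call up. It gives the time, the measured TCP pose, the force, the opening and the grip force at its end, in the units of the state.
- manip.state(): the state, without advancing time (a new reading comes with each control period).
- grab_frame(name): name is "scene" or "top" or "wrist"; returns the picture (400x640x3 uint8, blue, green, red); there is no depth.
- calibration(name): a dict with "camera_matrix" (3x3 intrinsics, pixels), "R" (3x3) and "t" (3): a world point X has camera coordinates R X + t. Camera axes: x right, y down, z forward; pixel columns grow to the right and rows downward; lengths in m; the calibration is good to about 2 mm. The wrist camera is an equidistant fisheye: a pixel r from the principal point sees the ray r / f radians off the axis. A picture is of the moment at which its call begins: read the wrist's pose just before it. calibration takes no time and is no camera call; for the wrist camera it gives the pose at the moment of the call.
- job_done(): hands the job in; it is judged then, once.
The state is a dict: "time": time; "joint_pos": joint angles; "joint_vel": joint speeds; "joint_efforts": joint torques, N m; "tool_pos": TCP position; "tool_rot": TCP orientation; "contact_force": force on the tool from outside, world axes, zero at the start; "ft_torque": the same for the moment, N m; "gripper_width": opening from 0.0 (shut) to 1.0 (fully open); "grasp_force": force on a finger pad.
Only numpy, scipy, OpenCV 4.12 (cv2) and the standard library are available. Lean on these libraries where they do the work, as an engineer would, in place of code of your own. Each camera call takes 0.05 s, during which the arm holds its last target. There are 200 camera calls.

## Task

Press the release button on the sloping front of the grey storage case so that its lid springs open to its stop. Then pick up the small scoop tray by its bridge handle, tip all four wooden stretcher keys out of it into the case, and set the empty tray down again upright on the table, with the lid left standing open and the jar, loupe and cork block not disturbed.

Things in the scene. Friction and masses are not known exactly. Their poses are not given: they have to be found in the camera images.
- case_in (a point): Centre of the inner floor of the fixed grey sheet-metal case, 5 mm above the table. Body 140 x 140 mm outside, 65 mm high, walls 5 mm (inside 130 x 130 x 60 deep). Axes: +x to its rear (hinge side, roughly away from the robot), +y left, z up. In front (-x) a sloping console reaches to x = -115 mm; its panel faces front and up, its normal 40 degrees from vertical.
- lid_edge (a point): Middle of the lid's front edge, 178 mm from the hinge. With the lid shut it is a visor over the console, underside 68 mm and upper face 78 mm above the table, its edge 6 mm farther to the front and 35 mm higher than the button's top: the button cannot be pressed straight down, so tilt the tool about 40 degrees (fingers pointing forward and down).
- button_top (a point): Centre of the top face of the release button: plain round steel, 20 mm across, mid-width on the console panel, 10 mm proud of it. At rest 33 mm above the table and 98 mm in front of the case's centre, on its midline; axes as the case's. It is pressed along (+0.643, 0, -0.766) in those axes: forward and down, 40 degrees from vertical.
- button (a joint): Travel of the release button in m: 0 at rest, 0.0065 fully pressed. A spring pushes back with 1.3 N at rest and 4.5 N fully pressed; the lid is released at about 0.004.
- lid (a joint): Angle of the lid in rad: 0 shut and latched, 1.75 open at its stop (10 degrees back past upright). Once released its spring swings it open in 1 to 2 s, front edge up and to the rear, and it stays open. Hinge line along the case's y, 74 mm behind the case's centre, 66 mm above the table. Lid 144 mm wide, 178 mm long: open, its top is about 245 mm above the table.
- tray: Loose aluminium scoop tray, about 0.22 kg, 116 mm long (x), 84 mm wide (y); origin at the centre of its underside, z up. Floor 3 mm; sides and back (-x) 28 mm high, 3 mm thick; the +x end is open (the mouth, no lip). It starts on the right of the case, mouth away from the robot within 20 degrees. Keys slide out when it is tipped mouth down 30 to 40 degrees; 45 to 50 empties it.
- tray_handle (a point): Centre of the tray's bridge handle, 66 mm above the middle of the tray's underside; axes as the tray's. A flat-sided wooden bar across the tray (along y), 12 mm thick in x, 84 mm long, 24 mm high, carried on a post at each side; grip it across its thickness, the fingers closing along the tray's x.
- key_0: One of four equal wooden stretcher keys (wedges), 16 x 52 x 9 mm, about 12 g, long axis its y, origin at the centre of its underside. At the start all four lie loose on the floor of the tray, roughly across it.
- key_1: One of four equal wooden stretcher keys (wedges), 16 x 52 x 9 mm, about 12 g, long axis its y, origin at the centre of its underside. At the start all four lie loose on the floor of the tray, roughly across it.
- key_2: One of four equal wooden stretcher keys (wedges), 16 x 52 x 9 mm, about 12 g, long axis its y, origin at the centre of its underside. At the start all four lie loose on the floor of the tray, roughly across it.
- key_3: One of four equal wooden stretcher keys (wedges), 16 x 52 x 9 mm, about 12 g, long axis its y, origin at the centre of its underside. At the start all four lie loose on the floor of the tray, roughly across it.
- jar: Bystander: screw-cap pigment jar, 42 mm in diameter, 55 mm high, origin at the centre of its underside; stands near the table's front edge, to the left of the case.
- loupe: Bystander: black eye loupe standing on its rim, 37 mm in diameter, 38 mm high, origin at the centre of its underside; behind the tray, to the right of the case.
- cork: Bystander: cork rubbing block 42 x 62 x 28 mm, origin at the centre of its underside; near the table's front edge, to the left of the case.
Things that resemble listed ones, but are neither listed nor needed, are in the scene too. Of the things that look like the tray, take the one that is nearest to the robot's base at the start.

How it is judged:
On the way, in this order (a step that is already met when the one before it is completed fails the run):
1. the release button is pressed in (value of joint button above 0.003 m).
2. the lid has sprung open to its stop (value of joint lid above 1.65 rad), for 0.2 s.
3. the tray is lifted and tipped (angle between tray's own z axis and vertical above 0.35 rad and height (world z) of tray above 0.05 m).
At the end, for the whole second after the job is handed in: All four keys lie at rest inside the case (their origins within its inner walls and below its rim), the lid stands open (over 1.6 rad), and the tray stands on the table, upright within 0.08 rad, its underside within 6 mm of the table, at rest (x of key_0 in the frame of case_in between -0.068 and 0.068 m and y of key_0 in the frame of case_in between -0.068 and 0.068 m and z of key_0 in the frame of case_in between -0.005 and 0.055 m and linear speed of each of key_0, key_1, key_2, key_3, tray below 0.03 m/s and x of key_1 in the frame of case_in between -0.068 and 0.068 m and y of key_1 in the frame of case_in between -0.068 and 0.068 m and z of key_1 in the frame of case_in between -0.005 and 0.055 m and x of key_2 in the frame of case_in between -0.068 and 0.068 m and y of key_2 in the frame of case_in between -0.068 and 0.068 m and z of key_2 in the frame of case_in between -0.005 and 0.055 m and x of key_3 in the frame of case_in between -0.068 and 0.068 m and y of key_3 in the frame of case_in between -0.068 and 0.068 m and z of key_3 in the frame of case_in between -0.005 and 0.055 m and value of joint lid above 1.6 rad and height (world z) of tray below 0.006 m and angle between tray's own z axis and vertical below 0.08 rad); the robot touches nothing.
It fails at once if the jar is moved by more than 20 mm (distance of jar from where it was at the start of the episode above 0.02 m).
It fails at once if the loupe is moved by more than 20 mm (distance of loupe from where it was at the start of the episode above 0.02 m).
It fails at once if the cork is moved by more than 20 mm (distance of cork from where it was at the start of the episode above 0.02 m).
It also fails if it takes over 58 s, if anything falls off the work surface, if the arm or the gripper's body presses on something with over 40 N, if the wrist force passes 120 N, or if a joint passes its speed limit or range.

## Working session

There is one attempt and no reset: what is moved stays moved. The work goes in short steps, Python scripts to look and compute and a tool call to move; the robot and the scene stay as the last step left them, time stands still between calls to the robot, and variables do not carry over. Pictures are saved under pics/ and viewed, at most 10 in all, crops included, and the job is handed in when it is done.

Besides the shell and the picture viewer there is one more tool, called after "Emit:" by a JSON object that holds its "op" and its "data", one argument or row to a line. send_rows: Moves the arm, as the interface text tells. Scaled input: -1 to 1 covers 15 cm each way for a shift and pi/4 rad each way for a turn. Its arguments: {"type":"object","properties":{"rows":{"type":"array","items":{"type":"object","properties":{"x":{"type":"number","minimum":-1,"maximum":1},"y":{"type":"number","minimum":-1,"maximum":1},"z":{"type":"number","minimum":-1,"maximum":1},"wx":{"type":"number","minimum":-1,"maximum":1},"wy":{"type":"number","minimum":-1,"maximum":1},"wz":{"type":"number","minimum":-1,"maximum":1},"hand":{"type":"number"}}}}},"required":["rows"]}

```bash
mkdir -p pics
python3 - <<'E'
from plant import manip, grab_frame, calibration
import cv2,numpy as np
s=manip.state();print(s['time'],s['tool_pos'],s['tool_rot'],manip.tcp_to_grasp)
for n in('scene','top'):
    cv2.imwrite(f'pics/{n}0.png',grab_frame(n));c=calibration(n);print(n,np.round(c['camera_matrix'],1).tolist(),np.round(c['R'],3).tolist(),np.round(c['t'],3).tolist())
E
```

```text
0.0 [ 0.18923612 -0.59499655  0.23004562] [-1.04371324e-03  9.88178148e-01  1.53306415e-01 -2.83515177e-05] 0.0187
scene [[460.3, 0.0, 310.8], [0.0, 460.3, 196.0], [0.0, 0.0, 1.0]] [[0.855, -0.519, 0.005], [-0.304, -0.509, -0.805], [0.42, 0.687, -0.593]] [-0.59, 0.12, 1.321]
top [[400.0, 0.0, 320.3], [0.0, 400.0, 205.7], [0.0, 0.0, 1.0]] [[0.037, -0.999, -0.005], [-0.977, -0.035, -0.21], [0.21, 0.013, -0.978]] [-0.258, 0.533, 1.079]
```

View pics/top0.png

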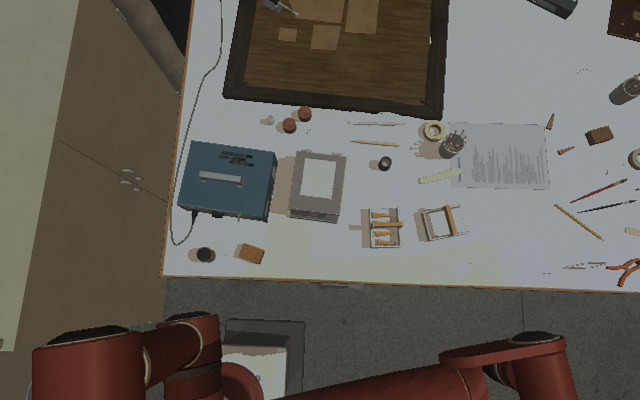

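View pics/scene0.png

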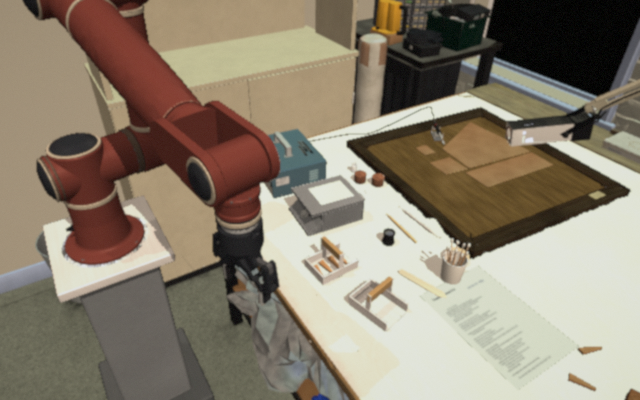

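The top view shows the case at about (318,187), with its visor and console at the bottom (315,215). The tray with the keys is at (383,229), the empty look-alike at (440,222), the loupe at (385,163), the jar at (205,254) and the cork at (251,254). I'll zoom both views to get exact corners.

Run:
```python
import cv2
a=cv2.imread('pics/top0.png')[140:260,280:480];cv2.imwrite('pics/tc.png',cv2.resize(a,None,fx=4,fy=4,interpolation=cv2.INTER_CUBIC))
a=cv2.imread('pics/scene0.png')[170:300,280:410];cv2.imwrite('pics/sc.png',cv2.resize(a,None,fx=4.5,fy=4.5,interpolation=cv2.INTER_CUBIC))
```

```text
(no output)
```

View pics/tc.png

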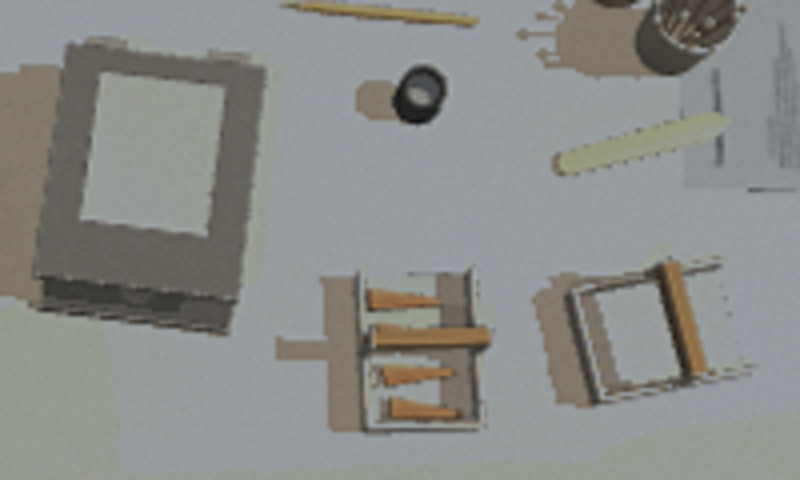

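View pics/sc.png

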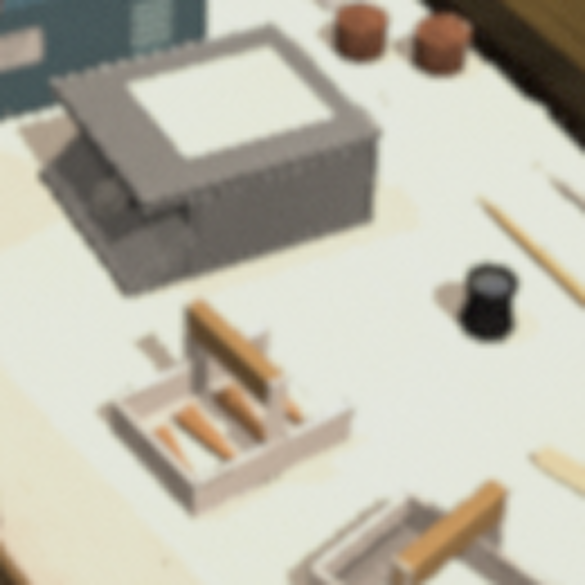

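The crops show the lid corners, the button under the visor at top crop (143,297), and the tray handle running from (372,336) to (491,336) in the top crop. I'll triangulate these next.

```bash
cat > h.py <<'E'
import numpy as np, cv2
from plant import manip, grab_frame, calibration
from scipy.spatial.transform import Rotation as Ro
def ray(n,p):
    c=calibration(n);R=np.array(c['R']);t=np.array(c['t']);K=np.array(c['camera_matrix'])
    d=R.T@np.linalg.solve(K,[p[0],p[1],1.]);return -R.T@t,d/np.linalg.norm(d)
def plane(n,p,z):
    o,d=ray(n,p);return o+d*(z-o[2])/d[2]
def tri(a,b,na='top',nb='scene'):
    o1,d1=ray(na,a);o2,d2=ray(nb,b)
    s=np.linalg.lstsq(np.c_[d1,-d2],o2-o1,rcond=None)[0]
    p,q=o1+s[0]*d1,o2+s[1]*d2;return (p+q)/2,np.linalg.norm(p-q)
def R0():
    q=manip.state()['tool_rot'];return Ro.from_quat([q[1],q[2],q[3],q[0]])
E
python3 - <<'E'
from h import *
T=lambda x,y:(280+(x+.5)/4-.5,140+(y+.5)/4-.5)
S=lambda x,y:(280+(x+.5)/4.5-.5,170+(y+.5)/4.5-.5)
f=lambda p:np.round(np.array(p)*1000,1).tolist()
L={'RL':((67,43),(272,27)),'RR':((266,64),(380,130)),'FR':((238,302),(148,207)),'FL':((36,275),(54,82))}
P={}
for k,(a,b) in L.items():
    p,e=tri(T(*a),S(*b));P[k]=plane('top',T(*a),.078);print(k,f(p),f(e),f(P[k]),f(plane('scene',S(*b),.078)))
print('sides',[f(np.linalg.norm(P[a]-P[b])) for a,b in('RL RR'.split(),'FL FR'.split(),'RL FL'.split(),'RR FR'.split())])
H={'hL top':((372,325),(193,300)),'hR top':((490,327),(281,374))}
for k,(a,b) in H.items():
    p,e=tri(T(*a),S(*b));print(k,f(p),f(e),f(plane('top',T(*a),.078)),f(plane('scene',S(*b),.078)))
for k,a,z in(('tray BL rim',(366,430),.028),('BR',(481,430),.028),('FL',(359,271),.028),('FR',(472,268),.028),('hL near',(372,347),.078),('hR near',(490,347),.078),('console fl',(40,307),.005),('console fr',(228,334),.005),('loupe',(420,94),.03)):
    print(k,f(plane('top',T(*a),z)))
E
```

```text
RL [700.5, -163.1, 68.1] 1.3 [697.6, -164.2, 78.0] [691.1, -175.2, 78.0]
RR [687.6, -307.1, 74.3] 0.9 [686.7, -307.1, 78.0] [683.8, -311.0, 78.0]
FR [516.1, -292.7, 69.8] 3.4 [513.0, -291.8, 78.0] [512.5, -301.7, 78.0]
FL [528.8, -151.2, 75.0] 2.5 [527.0, -151.0, 78.0] [528.1, -155.1, 78.0]
sides [143.4, 141.5, 171.0, 174.4]
hL top [497.8, -383.8, 71.4] 7.5 [500.1, -384.5, 78.0] [489.9, -389.4, 78.0]
hR top [501.2, -465.8, 75.6] 1.9 [501.7, -465.8, 78.0] [498.7, -467.7, 78.0]
tray BL rim [433.2, -387.0, 28.0]
BR [436.2, -468.7, 28.0]
FL [548.6, -380.8, 28.0]
FR [553.8, -462.8, 28.0]
hL near [484.8, -384.7, 78.0]
hR near [487.7, -465.7, 78.0]
console fl [518.0, -148.4, 5.0]
console fr [502.8, -287.7, 5.0]
loupe [684.2, -424.3, 30.0]
```

The lid centre is near (606,-228) mm with a yaw of about -4.9°, which puts the button at about (525,-221,33) mm. The handle is near (0.494,-0.425) with a yaw of about 2°. I'll move to a pose in front of the button, then refine with the wrist camera.

Emit:
{"op": "send_rows", "data": {
  "rows": [
    {"x": 0.121, "y": -0.094, "z": 0.01, "hand": -1},
    {"x": 0.121, "y": -0.094, "z": 0.01, "hand": -1},
    {"x": 0.121, "y": -0.094, "z": 0.01, "hand": -1},
    {"x": 0.121, "y": -0.094, "z": 0.01, "hand": -1},
    {"x": 0.121, "y": -0.094, "z": 0.01, "hand": -1},
    {"x": 0.121, "y": -0.094, "z": 0.01, "hand": -1},
    {"x": 0.121, "y": -0.094, "z": 0.01, "hand": -1},
    {"x": 0.121, "y": -0.094, "z": 0.01, "hand": -1},
    {"x": 0.121, "y": -0.094, "z": 0.01, "hand": -1},
    {"x": 0.121, "y": -0.094, "z": 0.01, "hand": -1}
  ]
}}

```text
invalid input at $.rows[0]: expected keys x, y, z, wx, wy, wz, hand
```

Emit:
{"op": "send_rows", "data": {
  "rows": [
    {"x": 0.121, "y": -0.094, "z": 0.01, "hand": -1},
    {"x": 0.121, "y": -0.094, "z": 0.01, "hand": -1},
    {"x": 0.121, "y": -0.094, "z": 0.01, "hand": -1},
    {"x": 0.121, "y": -0.094, "z": 0.01, "hand": -1},
    {"x": 0.121, "y": -0.094, "z": 0.01, "hand": -1},
    {"x": 0.121, "y": -0.094, "z": 0.01, "hand": -1},
    {"x": 0.121, "y": -0.094, "z": 0.01, "hand": -1},
    {"x": 0.121, "y": -0.094, "z": 0.01, "hand": -1},
    {"x": 0.121, "y": -0.094, "z": 0.01, "hand": -1},
    {"x": 0.121, "y": -0.094, "z": 0.01, "hand": -1}
  ]
}}

```text
invalid input at $.rows[0]: expected keys x, y, z, wx, wy, wz, hand
```

Emit:
{"op": "send_rows", "data": {
  "rows": [
    {"wz": 0.125, "hand": -1},
    {"wz": 0.125, "hand": -1},
    {"wz": 0.125, "hand": -1},
    {"wz": 0.125, "hand": -1},
    {"wy": 0.148, "hand": -1},
    {"wy": 0.148, "hand": -1},
    {"wy": 0.148, "hand": -1},
    {"wy": 0.148, "hand": -1},
    {"wy": 0.148, "hand": -1},
    {"wy": 0.148, "hand": -1}
  ]
}}

```text
invalid input at $.rows[0]: expected keys x, y, z, wx, wy, wz, hand
```

```bash
cat >> h.py <<'E'
def go(p,R,q=None):
    "print shift (tool axes, norm) and turn (norm) to target"
    s=manip.state();r=R0()
    d=r.inv().apply(np.array(p)-s['tool_pos'])/.15
    w=(r.inv()*R).as_rotvec()/(np.pi/4)
    print('t',round(s['time'],2),'pos',np.round(s['tool_pos'],4),'shift',np.round(d,3),'turn',np.round(w,3),'F',np.round(s['contact_force'],1),'g',np.round(s['gripper_width'],3),round(s['grasp_force'],1))
def tool(yaw,tilt):
    "x along yaw, z down, tilted about tool y (deg)"
    return Ro.from_euler('z',yaw,degrees=True)*Ro.from_euler('x',180,degrees=True)*Ro.from_euler('y',tilt,degrees=True)
E
python3 - <<'E'
from h import *
b=np.array([.5255,-.2212,.033]);R=tool(-4.9,40);z=R.as_matrix()[:,2];print(z)
go(b-.06*z,R)
c=calibration('wrist');print(-np.array(c['R']).T@c['t'],np.array(c['camera_matrix']))
cv2.imwrite('pics/w1.png',grab_frame('wrist'))
E
```

```text
[ 0.64043841 -0.05490494 -0.76604444]
t 0.1 pos [ 0.1893 -0.5951  0.2302] shift [ 2.654 -1.793  1.012] turn [-0.177  0.877  0.479] F [0.2 0.2 0.1] g 1.001 0.0
[ 0.26831209 -0.57118249  0.37234418] [[309.70691629   0.         320.96342348]
 [  0.         309.70691629 201.34543927]
 [  0.           0.           1.        ]]
```

View pics/w1.png

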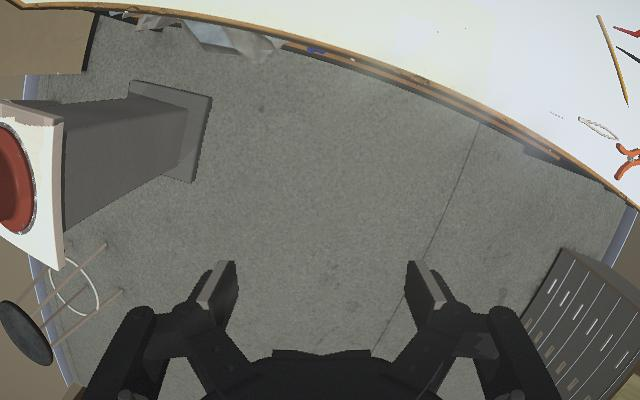

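The refusal was for missing keys, so nothing moved. The wrist camera sits about 82 mm along the tool's +x and stays clear of the lid's swing. Resending with all keys.

Emit:
{"op": "send_rows", "data": {
  "rows": [
    {"x": 0.121, "y": -0.094, "z": 0.01, "wx": 0, "wy": 0, "wz": 0, "hand": -1},
    {"x": 0.121, "y": -0.094, "z": 0.01, "wx": 0, "wy": 0, "wz": 0, "hand": -1},
    {"x": 0.121, "y": -0.094, "z": 0.01, "wx": 0, "wy": 0, "wz": 0, "hand": -1},
    {"x": 0.121, "y": -0.094, "z": 0.01, "wx": 0, "wy": 0, "wz": 0, "hand": -1},
    {"x": 0.121, "y": -0.094, "z": 0.01, "wx": 0, "wy": 0, "wz": 0, "hand": -1},
    {"x": 0.121, "y": -0.094, "z": 0.01, "wx": 0, "wy": 0, "wz": 0, "hand": -1},
    {"x": 0.121, "y": -0.094, "z": 0.01, "wx": 0, "wy": 0, "wz": 0, "hand": -1},
    {"x": 0.121, "y": -0.094, "z": 0.01, "wx": 0, "wy": 0, "wz": 0, "hand": -1},
    {"x": 0.121, "y": -0.094, "z": 0.01, "wx": 0, "wy": 0, "wz": 0, "hand": -1},
    {"x": 0.121, "y": -0.094, "z": 0.01, "wx": 0, "wy": 0, "wz": 0, "hand": -1}
  ]
}}

```text
time: 0.98
tool_pos: [0.32, -0.4051, 0.2159]
tool_rot: [-0.0, 0.988, 0.153, -0.0]
contact_force: [-0.1, 0.7, -0.5]
gripper_width: 0.002
grasp_force: 0.0
```

Emit:
{"op": "send_rows", "data": {
  "rows": [
    {"x": 0.121, "y": -0.094, "z": 0.01, "wx": 0, "wy": 0, "wz": 0, "hand": -1},
    {"x": 0.121, "y": -0.094, "z": 0.01, "wx": 0, "wy": 0, "wz": 0, "hand": -1},
    {"x": 0.121, "y": -0.094, "z": 0.01, "wx": 0, "wy": 0, "wz": 0, "hand": -1},
    {"x": 0.121, "y": -0.094, "z": 0.01, "wx": 0, "wy": 0, "wz": 0, "hand": -1},
    {"x": 0.121, "y": -0.094, "z": 0.01, "wx": 0, "wy": 0, "wz": 0, "hand": -1},
    {"x": 0.121, "y": -0.094, "z": 0.01, "wx": 0, "wy": 0, "wz": 0, "hand": -1},
    {"x": 0.121, "y": -0.094, "z": 0.01, "wx": 0, "wy": 0, "wz": 0, "hand": -1},
    {"x": 0.121, "y": -0.094, "z": 0.01, "wx": 0, "wy": 0, "wz": 0, "hand": -1},
    {"x": 0.121, "y": -0.094, "z": 0.01, "wx": 0, "wy": 0, "wz": 0, "hand": -1},
    {"x": 0.121, "y": -0.094, "z": 0.01, "wx": 0, "wy": 0, "wz": 0, "hand": -1}
  ]
}}

```text
time: 1.82
tool_pos: [0.4502, -0.2157, 0.2009]
tool_rot: [-0.0, 0.988, 0.153, -0.0]
contact_force: [-0.1, 0.1, -0.1]
gripper_width: 0.003
grasp_force: 0.0
```

Emit:
{"op": "send_rows", "data": {
  "rows": [
    {"x": 0, "y": 0, "z": 0, "wx": 0, "wy": 0, "wz": 0.125, "hand": -1},
    {"x": 0, "y": 0, "z": 0, "wx": 0, "wy": 0, "wz": 0.125, "hand": -1},
    {"x": 0, "y": 0, "z": 0, "wx": 0, "wy": 0, "wz": 0.125, "hand": -1},
    {"x": 0, "y": 0, "z": 0, "wx": 0, "wy": 0, "wz": 0.125, "hand": -1},
    {"x": 0, "y": 0, "z": 0, "wx": 0, "wy": 0.148, "wz": 0, "hand": -1},
    {"x": 0, "y": 0, "z": 0, "wx": 0, "wy": 0.148, "wz": 0, "hand": -1},
    {"x": 0, "y": 0, "z": 0, "wx": 0, "wy": 0.148, "wz": 0, "hand": -1},
    {"x": 0, "y": 0, "z": 0, "wx": 0, "wy": 0.148, "wz": 0, "hand": -1},
    {"x": 0, "y": 0, "z": 0, "wx": 0, "wy": 0.148, "wz": 0, "hand": -1},
    {"x": 0, "y": 0, "z": 0, "wx": 0, "wy": 0.148, "wz": 0, "hand": -1}
  ]
}}

```text
time: 2.65
tool_pos: [0.45, -0.217, 0.202]
tool_rot: [0.015, 0.938, -0.04, 0.344]
contact_force: [-0.5, 0.8, 0.3]
gripper_width: -0.003
grasp_force: 0.0
```

Run:
```python
from h import *
b=np.array([.5255,-.2212,.033]);R=tool(-4.9,40);z=R.as_matrix()[:,2]
go(b-.06*z,R)
cv2.imwrite('pics/w1.png',grab_frame('wrist'))
c=calibration('wrist');np.savez('w1.npz',R=c['R'],t=c['t'])
```

```text
t 2.65 pos [ 0.45  -0.217  0.202] shift [-0.342 -0.016  0.785] turn [ 0.001 -0.007  0.002] F [-0.5  0.8  0.3] g -0.003 0.0
```

View pics/w1.png

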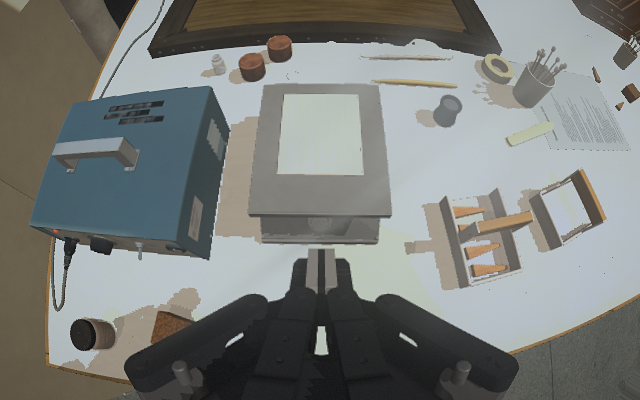

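The wrist view is sharp. Lid corners are at (262,84), (380,84), (391,214) and (248,213). The handle bar's top edge runs from (476,229) to (533,213). The cork is at (172,327), well clear. I'll cast rays from this second view.

```bash
cat >> h.py <<'E'
def wray(p,R,t,K):
    v=np.array([p[0]-K[0,2],p[1]-K[1,2]]);r=np.linalg.norm(v);th=r/K[0,0]
    d=np.r_[v/r*np.sin(th),np.cos(th)];return -R.T@t,R.T@d
def wplane(p,z,W):
    o,d=wray(p,*W);return o+d*(z-o[2])/d[2]
def isect(rays):
    A=sum(np.eye(3)-np.outer(d,d) for o,d in rays);b=sum((np.eye(3)-np.outer(d,d))@o for o,d in rays);return np.linalg.solve(A,b)
E
python3 - <<'E'
from h import *
n=np.load('w1.npz');W=(n['R'],n['t'],np.array(calibration('wrist')['camera_matrix']))
T=lambda x,y:(280+(x+.5)/4-.5,140+(y+.5)/4-.5)
S=lambda x,y:(280+(x+.5)/4.5-.5,170+(y+.5)/4.5-.5)
f=lambda p:np.round(np.array(p)*1000,1).tolist()
for k,w,a,b,z in(('RL',(262,84),(67,43),(272,27),.078),('RR',(380,84),(266,64),(380,130),.078),('FR',(391,214),(238,302),(148,207),.078),('FL',(248,213),(36,275),(54,82),.078),
 ('hL',(476,226),(372,325),(193,300),.078),('hR',(533,211),(490,327),(281,374),.078)):
    print(k,f(wplane(w,z,W)),f(isect([wray(w,*W),ray('top',T(*a))])),f(isect([wray(w,*W),ray('top',T(*a)),ray('scene',S(*b))])))
for k,w,z in(('hLn',(478,238),.078),('hRn',(535,222),.078),('BL',(465,288),.028),('BR',(522,276),.028),('FL',(439,200),.028),('FR',(498,188),.028),('cons FL',(260,244),.0),('cons FR',(379,243),.0)): print(k,f(wplane(w,z,W)))
E
```

```text
RL [687.1, -164.0, 78.0] [703.6, -161.8, 60.9] [700.7, -162.2, 66.1]
RR [674.2, -307.9, 78.0] [691.0, -310.7, 61.5] [685.5, -308.5, 72.8]
FR [507.9, -289.3, 78.0] [514.8, -293.2, 60.9] [514.5, -292.5, 68.9]
FL [521.0, -150.8, 78.0] [530.1, -147.5, 56.9] [527.0, -150.5, 73.9]
hL [486.1, -378.7, 78.0] [496.2, -387.0, 63.5] [494.4, -384.1, 71.3]
hR [494.2, -461.8, 78.0] [499.4, -467.3, 71.8] [499.2, -465.9, 75.0]
hLn [473.3, -378.0, 78.0]
hRn [481.1, -460.3, 78.0]
BL [427.4, -377.5, 28.0]
BR [426.9, -461.6, 28.0]
FL [535.7, -365.7, 28.0]
FR [544.8, -456.6, 28.0]
cons FL [508.9, -147.4, 0.0]
cons FR [497.8, -289.7, 0.0]
```

Run:
```python
from h import *
c=calibration('wrist');a=grab_frame('wrist');cv2.imwrite('pics/w2.png',a);np.savez('w2.npz',R=c['R'],t=c['t'])
n=np.load('w1.npz');print((Ro.from_matrix(n['R'])*Ro.from_matrix(c['R']).inv()).as_rotvec(degrees=True), -n['R'].T@n['t']+np.array(c['R']).T@c['t'])
go([.5255,-.2212,.033],tool(-4.9,40))
g=cv2.cvtColor(a,cv2.COLOR_BGR2GRAY).astype(int);b=cv2.cvtColor(cv2.imread('pics/w1.png'),cv2.COLOR_BGR2GRAY).astype(int)
print(cv2.phaseCorrelate(np.float32(b[:230]),np.float32(g[:230])))
# tray/lid edges: column and row profiles
print('col 310 rows75-95',g[76:92,340].tolist(),'rows 205-250',g[205:250,300].tolist())
c2=cv2.resize(a[60:300,230:560],None,fx=2.4,fy=2.4,interpolation=cv2.INTER_CUBIC);cv2.imwrite('pics/w2c.png',c2)
```

```text
[0. 0. 0.] [0. 0. 0.]
t 2.75 pos [ 0.4467 -0.2154  0.1958] shift [-0.287 -0.003  1.172] turn [-0.003  0.007 -0.006] F [-1.2 -0.1 -1. ] g -0.001 0.0
((1.4943797798433707, -4.656390412614314), 0.7254935762782891)
col 310 rows75-95 [195, 163, 137, 137, 137, 139, 138, 140, 142, 142, 142, 154, 195, 191, 191, 190] rows 205-250 [122, 122, 133, 115, 85, 76, 84, 90, 93, 94, 94, 95, 94, 95, 96, 97, 95, 95, 94, 94, 95, 93, 96, 93, 101, 117, 117, 117, 107, 114, 134, 135, 98, 86, 155, 189, 185, 184, 184, 184, 184, 184, 183, 185, 185]
```

View pics/w2c.png

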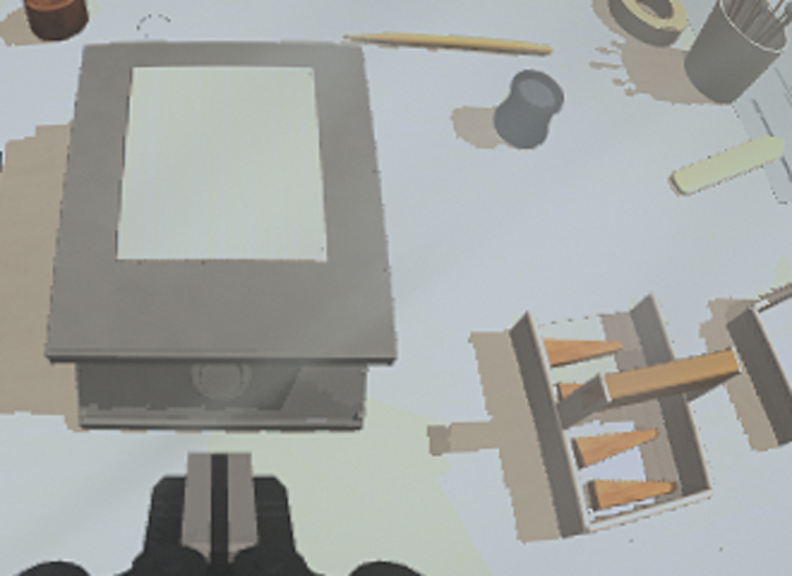

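The new crop was taken with the arm settled. Lid corners are (86,43), (362,43), (396,357) and (48,354). The button centre is near (221,377). The handle's top face runs (605,375)-(733,348) on the far edge and (610,402)-(741,371) on the near edge.

Run:
```python
from h import *
n=np.load('w2.npz');W=(n['R'],n['t'],np.array(calibration('wrist')['camera_matrix']))
T=lambda x,y:(280+(x+.5)/4-.5,140+(y+.5)/4-.5)
C=lambda x,y:(230+(x+.5)/2.4-.5,60+(y+.5)/2.4-.5)
f=lambda p:np.round(np.array(p)*1000,1).tolist()
for k,w,a,z in(('RL',(86,43),(67,43),.078),('RR',(362,43),(266,64),.078),('FR',(396,357),(238,302),.078),('FL',(48,354),(36,275),.078),
 ('hLf',(605,375),(372,325),.078),('hRf',(733,348),(490,327),.078),('hLn',(610,402),(372,347),.078),('hRn',(741,371),(490,347),.078),
 ('BL',(563,534),(366,430),.028),('BR',(709,490),(481,430),.028),('FL',(526,312),(359,271),.028),('FR',(653,293),(472,268),.028),('button',(221,377),(143,297),.033),('consL',(79,428),(40,307),0),('consR',(361,429),(228,334),0)):
    print(k,f(wplane(C(*w),z,W)),f(plane('top',T(*a),z)),f(isect([wray(C(*w),*W),ray('top',T(*a))])))
```

```text
RL [697.6, -168.2, 78.0] [697.6, -164.2, 78.0] [698.0, -166.1, 77.4]
RR [685.2, -310.8, 78.0] [686.7, -307.1, 78.0] [685.5, -308.9, 78.7]
FR [513.2, -294.0, 78.0] [513.0, -291.8, 78.0] [511.2, -291.8, 85.0]
FL [526.9, -152.5, 78.0] [527.0, -151.0, 78.0] [528.3, -151.1, 73.6]
hLf [496.0, -388.7, 78.0] [500.1, -384.5, 78.0] [496.5, -384.1, 85.0]
hRf [501.3, -468.0, 78.0] [501.7, -465.8, 78.0] [500.7, -465.2, 81.1]
hLn [483.7, -388.0, 78.0] [484.8, -384.7, 78.0] [483.0, -384.0, 84.4]
hRn [489.4, -469.0, 78.0] [487.7, -465.7, 78.0] [487.6, -464.7, 82.7]
BL [434.1, -377.7, 28.0] [433.2, -387.0, 28.0] [435.6, -389.8, 3.7]
BR [440.9, -470.4, 28.0] [436.2, -468.7, 28.0] [438.4, -468.6, 29.7]
FL [547.9, -382.3, 28.0] [548.6, -380.8, 28.0] [547.5, -380.7, 30.6]
FR [553.2, -466.0, 28.0] [553.8, -462.8, 28.0] [551.9, -462.1, 32.9]
button [526.1, -223.4, 33.0] [522.8, -224.8, 33.0] [520.1, -224.1, 49.8]
consL [516.1, -150.9, 0.0] [518.9, -148.0, 0.0] [525.0, -145.1, -32.7]
consR [503.3, -291.8, 0.0] [503.6, -287.8, 0.0] [499.7, -287.6, 18.6]
```

Both views agree: button at (525.5,-222.5,33), case centre at (623,-231), handle at (493,-426.5) with yaw 2.7°. Moving to 20 mm before the button.

Run:
```python
from h import *
R=tool(-5,40);z=R.as_matrix()[:,2];b=np.array([.5255,-.2225,.033])
go(b-.02*z,R)
```

```text
t 2.75 pos [ 0.4467 -0.2154  0.1958] shift [-0.288  0.005  1.039] turn [-0.004  0.007 -0.004] F [-1.2 -0.1 -1. ] g -0.001 0.0
```

Emit:
{"op": "send_rows", "data": {
  "rows": [
    {"x": -0.07, "y": 0, "z": 0.1, "wx": 0, "wy": 0, "wz": 0, "hand": -1},
    {"x": -0.07, "y": 0, "z": 0.1, "wx": 0, "wy": 0, "wz": 0, "hand": -1},
    {"x": -0.07, "y": 0, "z": 0.1, "wx": 0, "wy": 0, "wz": 0, "hand": -1},
    {"x": -0.07, "y": 0, "z": 0.1, "wx": 0, "wy": 0, "wz": 0, "hand": -1},
    {"x": -0.01, "y": 0, "z": 0.1, "wx": 0, "wy": 0, "wz": 0, "hand": -1},
    {"x": 0, "y": 0, "z": 0.1, "wx": 0, "wy": 0, "wz": 0, "hand": -1},
    {"x": 0, "y": 0, "z": 0.1, "wx": 0, "wy": 0, "wz": 0, "hand": -1},
    {"x": 0, "y": 0, "z": 0.1, "wx": 0, "wy": 0, "wz": 0, "hand": -1},
    {"x": 0, "y": 0, "z": 0.08, "wx": 0, "wy": 0, "wz": 0, "hand": -1},
    {"x": 0, "y": 0, "z": 0, "wx": 0, "wy": 0, "wz": 0, "hand": -1}
  ]
}}

```text
time: 3.58
tool_pos: [0.5022, -0.2205, 0.0707]
tool_rot: [0.013, 0.94, -0.039, 0.339]
contact_force: [-0.1, 0.2, -0.7]
gripper_width: -0.0
grasp_force: 0.0
```

Run:
```python
from h import *
R=tool(-5,40);z=R.as_matrix()[:,2];b=np.array([.5255,-.2225,.033])
go(b+.006*z,R)
c=calibration('wrist');a=grab_frame('wrist')
cv2.imwrite('pics/w3.png',cv2.resize(a[150:300,200:440],None,fx=3,fy=3))
```

```text
t 3.58 pos [ 0.5022 -0.2205  0.0707] shift [-0.04   0.001  0.333] turn [-0.006  0.006  0.003] F [-0.1  0.2 -0.7] g -0.0 0.0
```

View pics/w3.png

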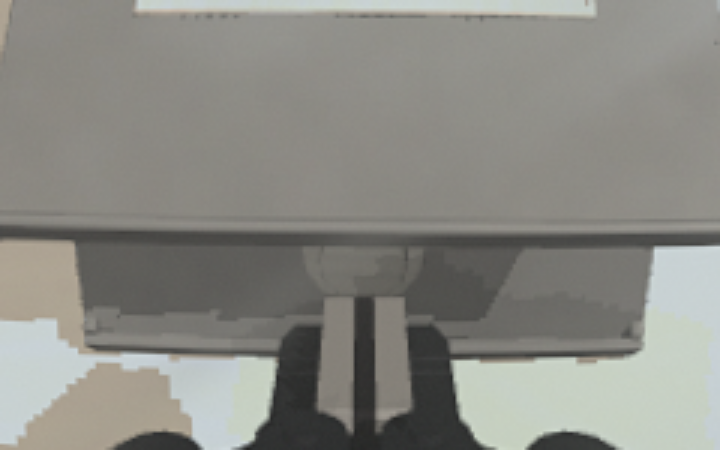

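The fingers line up with the button (363 vs 364 px in the crop). Pressing slowly.

Emit:
{"op": "send_rows", "data": {
  "rows": [
    {"x": -0.02, "y": 0, "z": 0.05, "wx": 0, "wy": 0, "wz": 0, "hand": -1},
    {"x": -0.02, "y": 0, "z": 0.05, "wx": 0, "wy": 0, "wz": 0, "hand": -1},
    {"x": 0, "y": 0, "z": 0.05, "wx": 0, "wy": 0, "wz": 0, "hand": -1},
    {"x": 0, "y": 0, "z": 0.05, "wx": 0, "wy": 0, "wz": 0, "hand": -1},
    {"x": 0, "y": 0, "z": 0.04, "wx": 0, "wy": 0, "wz": 0, "hand": -1},
    {"x": 0, "y": 0, "z": 0.03, "wx": 0, "wy": 0, "wz": 0, "hand": -1},
    {"x": 0, "y": 0, "z": 0.02, "wx": 0, "wy": 0, "wz": 0, "hand": -1},
    {"x": 0, "y": 0, "z": 0.02, "wx": 0, "wy": 0, "wz": 0, "hand": -1},
    {"x": 0, "y": 0, "z": 0.02, "wx": 0, "wy": 0, "wz": 0, "hand": -1},
    {"x": 0, "y": 0, "z": 0, "wx": 0, "wy": 0, "wz": 0, "hand": -1}
  ]
}}

```text
time: 4.47
tool_pos: [0.5283, -0.2236, 0.0302]
tool_rot: [0.014, 0.939, -0.04, 0.341]
contact_force: [-3.4, 0.7, 1.7]
gripper_width: -0.001
grasp_force: 1.5
```

Run:
```python
from h import *
R=tool(-5,40);z=R.as_matrix()[:,2];b=np.array([.5255,-.2225,.033])
go(b+.006*z,R);print(manip.state()['contact_force']@z)
a=grab_frame('wrist');o=cv2.imread('pics/w2.png')
print(a[100:200:20,320].tolist())
```

```text
t 4.47 pos [ 0.5283 -0.2236  0.0302] shift [-0.002 -0.006  0.013] turn [-0.002  0.001  0.002] F [-3.4  0.7  1.7] g -0.001 1.5
-3.4838656649659527
[[217, 217, 210], [214, 215, 206], [147, 153, 154], [142, 148, 150], [137, 144, 146]]
```

A force of 3.5 N means about 4.5 mm of travel. I'll press a little further, then hold.

Emit:
{"op": "send_rows", "data": {
  "rows": [
    {"x": 0, "y": 0, "z": 0.01, "wx": 0, "wy": 0, "wz": 0, "hand": -1},
    {"x": 0, "y": 0, "z": 0.005, "wx": 0, "wy": 0, "wz": 0, "hand": -1},
    {"x": 0, "y": 0, "z": 0, "wx": 0, "wy": 0, "wz": 0, "hand": -1},
    {"x": 0, "y": 0, "z": -0.05, "wx": 0, "wy": 0, "wz": 0, "hand": -1},
    {"x": 0, "y": 0, "z": -0.1, "wx": 0, "wy": 0, "wz": 0, "hand": -1},
    {"x": 0, "y": 0, "z": -0.1, "wx": 0, "wy": 0, "wz": 0, "hand": -1},
    {"x": 0, "y": 0, "z": -0.1, "wx": 0, "wy": 0, "wz": 0, "hand": -1},
    {"x": 0, "y": 0, "z": -0.1, "wx": 0, "wy": 0, "wz": 0, "hand": -1},
    {"x": 0, "y": 0, "z": -0.1, "wx": 0, "wy": 0, "wz": 0, "hand": -1},
    {"x": 0, "y": 0, "z": -0.1, "wx": 0, "wy": 0, "wz": 0, "hand": -1}
  ]
}}

```text
time: 5.35
tool_pos: [0.4669, -0.2182, 0.1042]
tool_rot: [0.015, 0.939, -0.04, 0.342]
contact_force: [-0.2, 1.0, 0.2]
gripper_width: -0.001
grasp_force: 0.0
```

Run:
```python
from h import *
go([.48,-.427,.18],tool(2.7,0))
a=cv2.imread('pics/scene0.png');b=grab_frame('scene')
cv2.imwrite('pics/s1.png',b[100:320,200:500])
```

```text
t 5.35 pos [ 0.4669 -0.2182  0.1042] shift [ 0.482  1.379 -0.256] turn [ 0.059 -0.887 -0.161] F [-0.2  1.   0.2] g -0.001 0.0
```

View pics/s1.png

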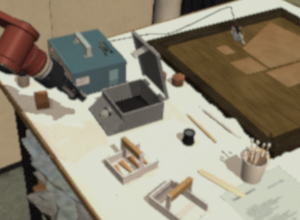

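The lid has sprung up; its panel stands at (150,65) in the crop. Next I'll untilt and yaw to the handle grasp orientation, with tool x to the left.

Emit:
{"op": "send_rows", "data": {
  "rows": [
    {"x": 0, "y": 0, "z": -0.1, "wx": 0, "wy": -0.148, "wz": 0, "hand": -1},
    {"x": 0, "y": 0, "z": -0.1, "wx": 0, "wy": -0.148, "wz": 0, "hand": -1},
    {"x": 0, "y": 0, "z": -0.1, "wx": 0, "wy": -0.148, "wz": 0, "hand": -1},
    {"x": 0, "y": 0, "z": -0.1, "wx": 0, "wy": -0.148, "wz": 0, "hand": -1},
    {"x": 0, "y": 0, "z": -0.1, "wx": 0, "wy": -0.148, "wz": 0, "hand": -1},
    {"x": 0, "y": 0, "z": -0.1, "wx": 0, "wy": -0.148, "wz": 0, "hand": -1},
    {"x": 0, "y": 0.1, "z": 0, "wx": 0, "wy": 0, "wz": -0.155, "hand": 1},
    {"x": 0, "y": 0.1, "z": 0, "wx": 0, "wy": 0, "wz": -0.155, "hand": 1},
    {"x": 0, "y": 0.1, "z": 0, "wx": 0, "wy": 0, "wz": -0.155, "hand": 1},
    {"x": 0, "y": 0.1, "z": 0, "wx": 0, "wy": 0, "wz": -0.155, "hand": 1}
  ]
}}

```text
time: 6.23
tool_pos: [0.439, -0.275, 0.184]
tool_rot: [-0.0, 0.979, 0.203, 0.0]
contact_force: [0.2, -0.4, -0.6]
gripper_width: 0.562
grasp_force: 0.0
```

Emit:
{"op": "send_rows", "data": {
  "rows": [
    {"x": 0, "y": 0, "z": 0, "wx": 0, "wy": 0, "wz": -0.155, "hand": 1},
    {"x": 0, "y": 0, "z": 0, "wx": 0, "wy": 0, "wz": -0.155, "hand": 1},
    {"x": 0, "y": 0, "z": 0, "wx": 0, "wy": 0, "wz": -0.155, "hand": 1},
    {"x": 0, "y": 0, "z": 0, "wx": 0, "wy": 0, "wz": -0.155, "hand": 1},
    {"x": 0, "y": 0, "z": 0, "wx": 0, "wy": 0, "wz": -0.155, "hand": 1},
    {"x": 0, "y": 0, "z": 0, "wx": 0, "wy": 0, "wz": -0.155, "hand": 1},
    {"x": 0, "y": 0, "z": 0, "wx": 0, "wy": 0, "wz": -0.155, "hand": 1},
    {"x": 0, "y": 0, "z": 0, "wx": 0, "wy": 0, "wz": -0.155, "hand": 1},
    {"x": 0, "y": 0, "z": 0, "wx": 0, "wy": 0, "wz": -0.155, "hand": 1},
    {"x": 0, "y": 0, "z": 0, "wx": 0, "wy": 0, "wz": -0.155, "hand": 1}
  ]
}}

```text
time: 7.07
tool_pos: [0.4389, -0.2744, 0.1839]
tool_rot: [0.0, 0.687, 0.726, 0.0]
contact_force: [0.8, 0.3, -1.1]
gripper_width: 0.999
grasp_force: 0.0
```

Run:
```python
from h import *
go([.493,-.4265,.16],tool(92.7,0))
s=manip.state();q=s['joint_pos'];print(np.round(q,4).tolist())
# orientation model check
for s4 in(1,-1):
    M=Ro.from_euler('z',q[0])*Ro.from_euler('y',q[1]+q[2])*Ro.from_euler('z',s4*q[3])*Ro.from_euler('y',q[4])*Ro.from_euler('z',q[5]+np.pi/2)
    print(s4,np.degrees((M.inv()*R0()).magnitude()))
b=grab_frame('scene');d=cv2.absdiff(b,cv2.imread('pics/scene0.png')).max(2)
cv2.imwrite('pics/s2.png',b)
```

```text
t 7.07 pos [ 0.4389 -0.2744  0.1839] shift [-1.033  0.304  0.159] turn [ 0.001 -0.001  0.01 ] F [ 0.8  0.3 -1.1] g 0.999 0.0
[-0.7032, -0.1738, 1.9096, 0.001, 1.4057, -0.7587]
1 1.5881648523141964e-14
-1 0.11189390628399837
```

The orientation model matches exactly. Moving above the handle.

Emit:
{"op": "send_rows", "data": {
  "rows": [
    {"x": -0.103, "y": 0.03, "z": 0.015, "wx": 0, "wy": 0, "wz": 0.001, "hand": 0.2},
    {"x": -0.103, "y": 0.03, "z": 0.015, "wx": 0, "wy": 0, "wz": 0.001, "hand": 0.2},
    {"x": -0.103, "y": 0.03, "z": 0.015, "wx": 0, "wy": 0, "wz": 0.001, "hand": 0.2},
    {"x": -0.103, "y": 0.03, "z": 0.015, "wx": 0, "wy": 0, "wz": 0.001, "hand": 0.2},
    {"x": -0.103, "y": 0.03, "z": 0.015, "wx": 0, "wy": 0, "wz": 0.001, "hand": 0.2},
    {"x": -0.103, "y": 0.03, "z": 0.015, "wx": 0, "wy": 0, "wz": 0.001, "hand": 0.2},
    {"x": -0.103, "y": 0.03, "z": 0.015, "wx": 0, "wy": 0, "wz": 0.001, "hand": 0.2},
    {"x": -0.103, "y": 0.03, "z": 0.015, "wx": 0, "wy": 0, "wz": 0.001, "hand": 0.2},
    {"x": -0.103, "y": 0.03, "z": 0.015, "wx": 0, "wy": 0, "wz": 0.001, "hand": 0.2},
    {"x": -0.103, "y": 0.03, "z": 0.015, "wx": 0, "wy": 0, "wz": 0.001, "hand": 0.2}
  ]
}}

```text
time: 7.95
tool_pos: [0.4909, -0.4275, 0.1611]
tool_rot: [-0.0, 0.693, 0.721, 0.0]
contact_force: [0.1, 0.4, -0.0]
gripper_width: 0.603
grasp_force: 0.0
```

Run:
```python
from h import *
go([.493,-.4265,.050],tool(92.7,0))
s=manip.state();q=s['joint_pos'];print(np.round(q,4).tolist())
c=calibration('wrist');a=grab_frame('wrist');cv2.imwrite('pics/w4.png',a)
# orange handle mask from the wrist, cast on z=.078
hsv=cv2.cvtColor(a,cv2.COLOR_BGR2HSV);m=cv2.inRange(hsv,(5,90,60),(25,255,255))
W=(np.array(c['R']),np.array(c['t']),np.array(c['camera_matrix']))
for k in cv2.findContours(m,cv2.RETR_EXTERNAL,cv2.CHAIN_APPROX_SIMPLE)[0]:
    if cv2.contourArea(k)>150:
        b=cv2.boxPoints(cv2.minAreaRect(k));print(cv2.contourArea(k),b.round().tolist(),[np.round(wplane(p,.078,W)[:2]*1000).tolist() for p in b])
```

```text
t 7.95 pos [ 0.4909 -0.4275  0.1611] shift [0.006 0.014 0.74 ] turn [ 0.001 -0.001 -0.011] F [ 0.1  0.4 -0. ] g 0.603 0.0
[-0.831, 0.1631, 1.6133, 0.0008, 1.3654, -0.8698]
309.5 [[304.0, 349.0], [368.0, 340.0], [369.0, 348.0], [305.0, 357.0]] [[479.0, -582.0], [543.0, -567.0], [546.0, -578.0], [480.0, -594.0]]
221.5 [[319.0, 231.0], [332.0, 231.0], [332.0, 253.0], [319.0, 253.0]] [[490.0, -447.0], [500.0, -447.0], [501.0, -467.0], [490.0, -467.0]]
400.5 [[275.0, 165.0], [289.0, 165.0], [289.0, 214.0], [275.0, 214.0]] [[455.0, -395.0], [465.0, -395.0], [466.0, -434.0], [455.0, -434.0]]
436.0 [[299.0, 159.0], [313.0, 159.0], [313.0, 210.0], [299.0, 210.0]] [[473.0, -390.0], [483.0, -389.0], [484.0, -430.0], [474.0, -430.0]]
1277.0 [[317.0, 158.0], [345.0, 158.0], [345.0, 226.0], [317.0, 226.0]] [[486.0, -389.0], [507.0, -388.0], [510.0, -442.0], [488.0, -443.0]]
407.5 [[357.0, 153.0], [371.0, 153.0], [371.0, 202.0], [357.0, 202.0]] [[516.0, -384.0], [526.0, -383.0], [529.0, -421.0], [518.0, -422.0]]
4699.0 [[586.0, 277.0], [586.0, 105.0], [639.0, 105.0], [639.0, 277.0]] [[814.0, -507.0], [737.0, -316.0], [841.0, -295.0], [972.0, -524.0]]
762.0 [[166.0, 0.0], [180.0, -0.0], [194.0, 295.0], [180.0, 296.0]] [[363.0, -262.0], [376.0, -263.0], [374.0, -521.0], [358.0, -524.0]]
```

The wrist view puts the handle at about x = 0.494, which agrees. Descending and closing.

Emit:
{"op": "send_rows", "data": {
  "rows": [
    {"x": 0, "y": 0.007, "z": 0.08, "wx": 0, "wy": 0, "wz": -0.005, "hand": 0.2},
    {"x": 0, "y": 0.007, "z": 0.08, "wx": 0, "wy": 0, "wz": -0.005, "hand": 0.2},
    {"x": 0, "y": 0, "z": 0.08, "wx": 0, "wy": 0, "wz": 0, "hand": 0.2},
    {"x": 0, "y": 0, "z": 0.08, "wx": 0, "wy": 0, "wz": 0, "hand": 0.2},
    {"x": 0, "y": 0, "z": 0.08, "wx": 0, "wy": 0, "wz": 0, "hand": 0.2},
    {"x": 0, "y": 0, "z": 0.08, "wx": 0, "wy": 0, "wz": 0, "hand": 0.2},
    {"x": 0, "y": 0, "z": 0.08, "wx": 0, "wy": 0, "wz": 0, "hand": 0.2},
    {"x": 0, "y": 0, "z": 0.08, "wx": 0, "wy": 0, "wz": 0, "hand": 0.2},
    {"x": 0, "y": 0, "z": 0.08, "wx": 0, "wy": 0, "wz": 0, "hand": 0.2},
    {"x": 0, "y": 0, "z": 0.02, "wx": 0, "wy": 0, "wz": 0, "hand": 0.2}
  ]
}}

```text
time: 8.83
tool_pos: [0.4911, -0.4256, 0.0478]
tool_rot: [-0.002, 0.69, 0.724, 0.0]
contact_force: [-0.0, 0.6, -1.0]
gripper_width: 0.599
grasp_force: 0.0
```

Emit:
{"op": "send_rows", "data": {
  "rows": [
    {"x": 0, "y": 0, "z": 0, "wx": 0, "wy": 0, "wz": 0, "hand": 0},
    {"x": 0, "y": 0, "z": 0, "wx": 0, "wy": 0, "wz": 0, "hand": -0.3},
    {"x": 0, "y": 0, "z": 0, "wx": 0, "wy": 0, "wz": 0, "hand": -0.5},
    {"x": 0, "y": 0, "z": 0, "wx": 0, "wy": 0, "wz": 0, "hand": -0.6},
    {"x": 0, "y": 0, "z": 0, "wx": 0, "wy": 0, "wz": 0, "hand": -1},
    {"x": 0, "y": 0, "z": 0, "wx": 0, "wy": 0, "wz": 0, "hand": -1},
    {"x": 0, "y": 0, "z": 0, "wx": 0, "wy": 0, "wz": 0, "hand": -1},
    {"x": 0, "y": 0, "z": 0, "wx": 0, "wy": 0, "wz": 0, "hand": -1},
    {"x": 0, "y": 0, "z": 0, "wx": 0, "wy": 0, "wz": 0, "hand": -1},
    {"x": 0, "y": 0, "z": 0, "wx": 0, "wy": 0, "wz": 0, "hand": -1}
  ]
}}

```text
time: 9.67
tool_pos: [0.493, -0.4275, 0.0523]
tool_rot: [0.001, 0.69, 0.724, -0.0]
contact_force: [0.6, -0.1, 7.2]
gripper_width: 0.126
grasp_force: 60.1
```

Emit:
{"op": "send_rows", "data": {
  "rows": [
    {"x": 0, "y": 0, "z": -0.03, "wx": 0, "wy": 0, "wz": 0, "hand": -1},
    {"x": 0, "y": 0, "z": -0.06, "wx": 0, "wy": 0, "wz": 0, "hand": -1},
    {"x": 0, "y": 0, "z": -0.1, "wx": 0, "wy": 0, "wz": 0, "hand": -1},
    {"x": 0, "y": 0, "z": -0.1, "wx": 0, "wy": 0, "wz": 0, "hand": -1},
    {"x": 0, "y": 0, "z": -0.1, "wx": 0, "wy": 0, "wz": 0, "hand": -1},
    {"x": 0, "y": 0, "z": -0.1, "wx": 0, "wy": 0, "wz": 0, "hand": -1},
    {"x": 0, "y": 0, "z": -0.1, "wx": 0, "wy": 0, "wz": 0, "hand": -1},
    {"x": 0, "y": 0, "z": -0.1, "wx": 0, "wy": 0, "wz": 0, "hand": -1},
    {"x": 0, "y": 0, "z": -0.06, "wx": 0, "wy": 0, "wz": 0, "hand": -1},
    {"x": 0, "y": 0, "z": 0, "wx": 0, "wy": 0, "wz": 0, "hand": -1}
  ]
}}

```text
time: 10.5
tool_pos: [0.4935, -0.4282, 0.1675]
tool_rot: [0.003, 0.69, 0.724, -0.0]
contact_force: [0.6, 0.4, -1.9]
gripper_width: 0.122
grasp_force: 58.8
```

```bash
cat > kin.py <<'E'
from h import *
from scipy.optimize import least_squares
# joints, TCP of settled states
D=[([-1.382,.053,1.613,0,1.476,-.119],[.189,-.596,.231]),([-.7032,-.1738,1.9096,.001,1.4057,-.7587],[.4389,-.2744,.1839]),([-.831,.1631,1.6133,.0008,1.3654,-.8698],[.4909,-.4275,.1611])]
def rot(q): return Ro.from_euler('z',q[0])*Ro.from_euler('y',q[1]+q[2])*Ro.from_euler('z',q[3])*Ro.from_euler('y',q[4])*Ro.from_euler('z',q[5]+np.pi/2)
def rows(q):
    A=np.zeros((3,6));R1=Ro.from_euler('z',q[0]);a=q[1];b=q[1]+q[2]
    for i,v in enumerate([(1,0,0),(0,1,0),(0,0,1),(np.sin(a),0,np.cos(a)),(np.sin(b),0,np.cos(b))]): A[:,i]=R1.apply(v)
    A[:,5]=rot(q).as_matrix()[:,2];return A
s=manip.state();D.append((list(s['joint_pos']),list(s['tool_pos'])))
A=np.vstack([rows(q) for q,_ in D]);b=np.hstack([p for _,p in D])
P=np.linalg.lstsq(A,b,rcond=1e-4)[0];E=np.abs(A@P-b).max()
def fk(q): return rows(q)@P,rot(q)
LO=np.array([-3.01,-1.01,.06,-1.02,.09,-3.14]);HI=np.array([3.01,2.22,2.58,4.17,2.62,3.14])
def ik(p,R,q0):
    f=lambda q:np.r_[(fk(q)[0]-p)*10,(fk(q)[1].inv()*R).as_rotvec()]
    r=least_squares(f,np.clip(q0,LO+.01,HI-.01),bounds=(LO,HI));return r.x,np.linalg.norm(r.fun)
E
python3 - <<'E'
from kin import *
go([.493,-.4265,.16],tool(92.7,0))
print('P',P.round(4),'err',E);q=np.array(s['joint_pos']);print(q.round(3))
# pour pose: tray yaw Y, tip th about tray y. grasp point at (0,0,66+3) in tray
G=.069;c=np.array([.623,-.2312]);cu=np.array([np.cos(-.087),np.sin(-.087)]);cv=np.array([-cu[1],cu[0]])
for Y in(30,50,70,85):
  for th in(0,30,50):
    RT=Ro.from_euler('z',Y,degrees=True)*Ro.from_euler('y',th,degrees=True)
    # mouth point over the case: 15 mm short of centre along heading, z .09
    h=np.array([np.cos(np.radians(Y)),np.sin(np.radians(Y))])
    m=np.r_[c-.03*h-.015*cu,.095]
    g=m+RT.apply([-.058,0,G]);R=RT*tool(90,0);tcp=g+R.apply([0,0,.0187])
    best=min((ik(tcp,R,q+d) for d in(np.zeros(6),[0,0,0,.8,0,-.5],[0,0,0,-.8,0,.5],[0,.3,-.5,1.2,0,-1])),key=lambda t:t[1])
    print(Y,th,tcp.round(3),best[0].round(2),'res',round(best[1],4))
E
```

```text
t 10.5 pos [ 0.4935 -0.4282  0.1675] shift [ 0.011 -0.003  0.05 ] turn [0.005 0.006 0.002] F [ 0.6  0.4 -1.9] g 0.122 58.8
P [-0.0117  0.0743 -0.4011  0.4209  0.6069 -0.2703] err 0.005967240966668563
[-0.828  0.159  1.606  0.     1.37  -0.877]
30 0 [ 0.532 -0.274  0.145] [-0.6   0.04  1.77  0.    1.33 -1.12] res 0.0
30 30 [ 0.56  -0.257  0.168] [-0.77 -0.11  1.82 -0.5   1.59 -1.26] res 0.0
30 50 [ 0.583 -0.244  0.172] [-0.85 -0.16  1.76 -0.86  1.7  -1.42] res 0.0
50 0 [ 0.551 -0.297  0.145] [-0.61  0.1   1.7   0.    1.33 -1.49] res 0.0
50 30 [ 0.573 -0.272  0.168] [-0.78  0.05  1.66 -0.53  1.41 -1.57] res 0.0
50 50 [ 0.59  -0.252  0.172] [-0.85  0.03  1.57 -0.87  1.43 -1.64] res 0.0
70 0 [ 0.578 -0.313  0.145] [-0.61  0.18  1.62  0.    1.34 -1.83] res 0.0
70 30 [ 0.589 -0.282  0.168] [-0.75  0.2   1.5  -0.5   1.26 -1.86] res 0.0
70 50 [ 0.598 -0.257  0.172] [-0.82  0.23  1.36 -0.82  1.21 -1.87] res 0.0
85 0 [ 0.6   -0.318  0.145] [-0.6   0.23  1.57  0.    1.35 -2.08] res 0.0
85 30 [ 0.603 -0.285  0.168] [-0.72  0.31  1.37 -0.45  1.17 -2.09] res 0.0
85 50 [ 0.606 -0.259  0.172] [-0.77  0.36  1.2  -0.74  1.07 -2.06] res 0.0
```

The handle is gripped (pad force 59 N). The IK says a sideways pour is feasible, with the tray mouth facing left across the case and the gripper leaning clear of the lid. First I'll yaw the tray about 82°, then carry it over.

Emit:
{"op": "send_rows", "data": {
  "rows": [
    {"x": 0, "y": 0, "z": 0, "wx": 0, "wy": 0, "wz": -0.04, "hand": -1},
    {"x": 0, "y": 0, "z": 0, "wx": 0, "wy": 0, "wz": -0.08, "hand": -1},
    {"x": 0, "y": 0, "z": 0, "wx": 0, "wy": 0, "wz": -0.1, "hand": -1},
    {"x": 0, "y": 0, "z": 0, "wx": 0, "wy": 0, "wz": -0.1, "hand": -1},
    {"x": 0, "y": 0, "z": 0, "wx": 0, "wy": 0, "wz": -0.1, "hand": -1},
    {"x": 0, "y": 0, "z": 0, "wx": 0, "wy": 0, "wz": -0.1, "hand": -1},
    {"x": 0, "y": 0, "z": 0, "wx": 0, "wy": 0, "wz": -0.1, "hand": -1},
    {"x": 0, "y": 0, "z": 0, "wx": 0, "wy": 0, "wz": -0.1, "hand": -1},
    {"x": 0, "y": 0, "z": 0, "wx": 0, "wy": 0, "wz": -0.1, "hand": -1},
    {"x": 0, "y": 0, "z": 0, "wx": 0, "wy": 0, "wz": -0.1, "hand": -1}
  ]
}}

```text
time: 11.33
tool_pos: [0.4918, -0.4263, 0.1622]
tool_rot: [-0.001, 0.387, 0.922, 0.0]
contact_force: [-0.1, -0.4, -2.2]
gripper_width: 0.127
grasp_force: 58.8
```

Emit:
{"op": "send_rows", "data": {
  "rows": [
    {"x": 0, "y": 0, "z": 0, "wx": 0, "wy": 0, "wz": -0.1, "hand": -1},
    {"x": 0, "y": 0, "z": 0, "wx": 0, "wy": 0, "wz": -0.1, "hand": -1},
    {"x": 0, "y": 0, "z": 0, "wx": 0, "wy": 0, "wz": -0.1, "hand": -1},
    {"x": 0, "y": 0, "z": 0, "wx": 0, "wy": 0, "wz": -0.1, "hand": -1},
    {"x": 0, "y": 0, "z": 0, "wx": 0, "wy": 0, "wz": -0.1, "hand": -1},
    {"x": 0, "y": 0, "z": 0, "wx": 0, "wy": 0, "wz": -0.1, "hand": -1},
    {"x": 0, "y": 0, "z": 0, "wx": 0, "wy": 0, "wz": -0.1, "hand": -1},
    {"x": 0, "y": 0, "z": 0, "wx": 0, "wy": 0, "wz": -0.1, "hand": -1},
    {"x": 0, "y": 0, "z": 0, "wx": 0, "wy": 0, "wz": -0.07, "hand": -1},
    {"x": 0, "y": 0, "z": 0, "wx": 0, "wy": 0, "wz": -0.04, "hand": -1}
  ]
}}

```text
time: 12.17
tool_pos: [0.4918, -0.4263, 0.1621]
tool_rot: [-0.001, 0.041, 0.999, 0.001]
contact_force: [0.0, -0.4, -2.6]
gripper_width: 0.129
grasp_force: 58.8
```

Emit:
{"op": "send_rows", "data": {
  "rows": [
    {"x": -0.02, "y": 0.03, "z": 0, "wx": 0, "wy": 0, "wz": 0, "hand": -1},
    {"x": -0.05, "y": 0.06, "z": 0, "wx": 0, "wy": 0, "wz": 0, "hand": -1},
    {"x": -0.08, "y": 0.1, "z": 0, "wx": 0, "wy": 0, "wz": 0, "hand": -1},
    {"x": -0.1, "y": 0.12, "z": 0, "wx": 0, "wy": 0, "wz": 0, "hand": -1},
    {"x": -0.1, "y": 0.12, "z": 0, "wx": 0, "wy": 0, "wz": 0, "hand": -1},
    {"x": -0.1, "y": 0.12, "z": 0, "wx": 0, "wy": 0, "wz": 0, "hand": -1},
    {"x": -0.08, "y": 0.1, "z": 0, "wx": 0, "wy": 0, "wz": 0, "hand": -1},
    {"x": -0.06, "y": 0.08, "z": 0, "wx": 0, "wy": 0, "wz": 0, "hand": -1},
    {"x": -0.04, "y": 0.05, "z": 0, "wx": 0, "wy": 0, "wz": 0, "hand": -1},
    {"x": -0.01, "y": 0.02, "z": 0, "wx": 0, "wy": 0, "wz": 0, "hand": -1}
  ]
}}

```text
time: 13.0
tool_pos: [0.5991, -0.3138, 0.1631]
tool_rot: [-0.0, 0.042, 0.999, 0.0]
contact_force: [-0.7, -0.0, -2.8]
gripper_width: 0.125
grasp_force: 58.8
```

Run:
```python
from h import *
go([.6,-.318,.165],tool(175,0));print(np.round(manip.state()['joint_pos'],4).tolist())
cv2.imwrite('pics/top2.png',grab_frame('top'));cv2.imwrite('pics/s3.png',grab_frame('scene'));cv2.imwrite('pics/w5.png',grab_frame('wrist'))
```

```text
t 13.0 pos [ 0.5991 -0.3138  0.1631] shift [-0.008 -0.028 -0.012] turn [ 0.001 -0.     0.005] F [-0.7 -0.  -2.8] g 0.125 58.8
[-0.5925, 0.2183, 1.5467, 0.0003, 1.3769, -2.08]
```

The load is 2.7 N, so the tray and keys are held. I'll shift over the case and start a small tip, under 20°, to get a tilted sample for the arm model.

Emit:
{"op": "send_rows", "data": {
  "rows": [
    {"x": 0, "y": 0.03, "z": 0, "wx": 0, "wy": 0, "wz": 0, "hand": -1},
    {"x": -0.01, "y": 0.06, "z": 0, "wx": 0, "wy": 0, "wz": 0, "hand": -1},
    {"x": -0.01, "y": 0.08, "z": 0, "wx": 0, "wy": 0, "wz": 0, "hand": -1},
    {"x": 0, "y": 0.07, "z": 0, "wx": 0, "wy": 0, "wz": 0, "hand": -1},
    {"x": 0, "y": 0.05, "z": 0, "wx": 0, "wy": 0, "wz": 0, "hand": -1},
    {"x": 0, "y": 0.03, "z": 0, "wx": 0.03, "wy": 0, "wz": 0, "hand": -1},
    {"x": 0, "y": 0, "z": 0, "wx": 0.08, "wy": 0, "wz": 0, "hand": -1},
    {"x": 0, "y": 0, "z": 0, "wx": 0.1, "wy": 0, "wz": 0, "hand": -1},
    {"x": 0, "y": 0, "z": 0, "wx": 0.1, "wy": 0, "wz": 0, "hand": -1},
    {"x": 0, "y": 0, "z": 0, "wx": 0.03, "wy": 0, "wz": 0, "hand": -1}
  ]
}}

```text
time: 13.98
tool_pos: [0.6053, -0.2656, 0.1631]
tool_rot: [-0.006, 0.041, 0.99, -0.134]
contact_force: [-0.3, 0.1, -4.0]
gripper_width: 0.13
grasp_force: 58.9
```

```bash
sed -i 's/^s=manip/D+=[([-0.5925,0.2183,1.5467,0.0003,1.3769,-2.08],[.5991,-.3138,.1631])]\ns=manip/' kin.py
python3 - <<'E'
from kin import *
go([.606,-.262,.167],tool(175,0));print('P',P.round(4),'err',E);q=np.array(s['joint_pos']);print(q.round(4).tolist())
for th in(30,40,50,55):
    RT=Ro.from_euler('z',85,degrees=True)*Ro.from_euler('y',th,degrees=True);R=RT*tool(90,0)
    x,r=ik(np.array([.606,-.262,.167]),R,q);q=x;print(th,x.round(2),round(r,4))
E
```

```text
t 13.98 pos [ 0.6053 -0.2656  0.1631] shift [-0.003  0.017 -0.031] turn [-0.343  0.001  0.006] F [-0.3  0.1 -4. ] g 0.13 58.9
P [-0.0127  0.0738  0.1508  0.4135  0.607   0.2742] err 0.007410263455682076
[-0.4196, 0.147, 1.6451, -0.2659, 1.269, -1.8388]
30 [-0.32  0.13  1.7  -0.54  1.23 -1.64] 0.0
40 [-0.26  0.14  1.74 -0.74  1.23 -1.5 ] 0.0
50 [-0.2   0.16  1.77 -0.93  1.26 -1.36] 0.0
55 [-0.18  0.18  1.78 -1.02  1.28 -1.29] 0.0003
```

Arm model fitted (wrist offset 0.274). A 50° tip is reachable with j4 = -0.93, inside its limit. Tipping now.

Emit:
{"op": "send_rows", "data": {
  "rows": [
    {"x": 0, "y": 0.01, "z": -0.01, "wx": 0.05, "wy": 0, "wz": 0, "hand": -1},
    {"x": 0, "y": 0.01, "z": -0.01, "wx": 0.07, "wy": 0, "wz": 0, "hand": -1},
    {"x": 0, "y": 0, "z": 0, "wx": 0.08, "wy": 0, "wz": 0, "hand": -1},
    {"x": 0, "y": 0, "z": 0, "wx": 0.08, "wy": 0, "wz": 0, "hand": -1},
    {"x": 0, "y": 0, "z": 0, "wx": 0.08, "wy": 0, "wz": 0, "hand": -1},
    {"x": 0, "y": 0, "z": 0, "wx": 0.08, "wy": 0, "wz": 0, "hand": -1},
    {"x": 0, "y": 0, "z": 0, "wx": 0.08, "wy": 0, "wz": 0, "hand": -1},
    {"x": 0, "y": 0, "z": 0, "wx": 0.08, "wy": 0, "wz": 0, "hand": -1},
    {"x": 0, "y": 0, "z": 0, "wx": 0.08, "wy": 0, "wz": 0, "hand": -1},
    {"x": 0, "y": 0, "z": 0, "wx": 0.06, "wy": 0, "wz": 0, "hand": -1}
  ]
}}

```text
time: 14.82
tool_pos: [0.6056, -0.2633, 0.1651]
tool_rot: [-0.017, 0.038, 0.91, -0.412]
contact_force: [-0.1, 0.3, -2.2]
gripper_width: 0.13
grasp_force: 59.0
```

Emit:
{"op": "send_rows", "data": {
  "rows": [
    {"x": 0, "y": 0, "z": 0, "wx": 0.02, "wy": 0, "wz": 0, "hand": -1},
    {"x": 0, "y": 0, "z": 0, "wx": 0, "wy": 0, "wz": 0, "hand": -1},
    {"x": 0, "y": 0, "z": 0, "wx": 0, "wy": 0, "wz": 0, "hand": -1},
    {"x": 0, "y": 0, "z": 0, "wx": 0, "wy": 0, "wz": 0, "hand": -1},
    {"x": 0, "y": 0, "z": 0, "wx": 0, "wy": 0, "wz": 0, "hand": -1},
    {"x": 0, "y": 0, "z": 0, "wx": 0, "wy": 0, "wz": 0, "hand": -1},
    {"x": 0, "y": 0, "z": 0, "wx": 0, "wy": 0, "wz": 0, "hand": -1},
    {"x": 0, "y": 0, "z": 0, "wx": 0, "wy": 0, "wz": 0, "hand": -1},
    {"x": 0, "y": 0, "z": 0, "wx": 0, "wy": 0, "wz": 0, "hand": -1},
    {"x": 0, "y": 0, "z": 0, "wx": 0, "wy": 0, "wz": 0, "hand": -1}
  ]
}}

```text
time: 15.65
tool_pos: [0.6054, -0.2641, 0.1655]
tool_rot: [-0.018, 0.039, 0.907, -0.418]
contact_force: [0.9, 0.8, -2.3]
gripper_width: 0.126
grasp_force: 59.1
```

Run:
```python
from h import *
go([.606,-.262,.167],tool(175,0));print(np.round(manip.state()['joint_pos'],3).tolist())
for i in range(4):
    f=grab_frame('wrist');print(manip.state()['contact_force'])
cv2.imwrite('pics/w6.png',f);cv2.imwrite('pics/top3.png',grab_frame('top'));cv2.imwrite('pics/s4.png',grab_frame('scene'))
```

```text
t 15.65 pos [ 0.6054 -0.2641  0.1655] shift [-0.003  0.002 -0.018] turn [-1.1e+00  1.0e-03  3.0e-03] F [ 0.9  0.8 -2.3] g 0.126 59.1
[-0.203, 0.204, 1.734, -0.921, 1.249, -1.356]
[-0.07192854 -0.09002963 -2.53757057]
[-1.63230554  0.51741078 -1.8992848 ]
[-0.36353998 -0.03543928 -2.23897766]
[-0.23912965 -0.38839549 -2.59341618]
```

Tipped to 49.5°. I'll check numerically, by colour, where the keys are.

Run:
```python
from h import *
c=calibration('wrist');W=(np.array(c['R']),np.array(c['t']),np.array(c['camera_matrix']))
for n,fn in(('wrist','w6'),('top','top3'),('scene','s4'),('top','top0'),('scene','scene0')):
    a=cv2.imread(f'pics/{fn}.png');h=cv2.cvtColor(a,cv2.COLOR_BGR2HSV);m=cv2.inRange(h,(5,90,60),(25,255,255))
    print(fn)
    for k in cv2.findContours(m,cv2.RETR_EXTERNAL,cv2.CHAIN_APPROX_SIMPLE)[0]:
        A=cv2.contourArea(k)
        if A>8:
            r=cv2.minAreaRect(k);w=wplane(r[0],.012,W) if n=='wrist' else plane(n,r[0],.012)
            if .35<w[0]<.8 and -.6<w[1]<-.1: print(A,np.round(r[0]),np.round(r[1]),np.round(w[:2]*1000))
```

```text
w6
20.0 [543. 397.] [7. 8.] [ 776. -130.]
59.0 [524. 395.] [14.  8.] [ 784. -150.]
3057.0 [320. 280.] [ 28. 140.] [ 757. -461.]
2806.5 [502. 225.] [50. 93.] [ 616. -217.]
top3
292.5 [318. 186.] [24. 23.] [ 612. -228.]
51.5 [328. 162.] [10.  8.] [ 689. -255.]
26.0 [376. 143.] [43.  2.] [ 753. -402.]
s4
181.0 [381. 288.] [ 9. 27.] [ 552. -566.]
14.0 [402. 229.] [33.  1.] [ 748. -417.]
145.5 [328. 207.] [10. 18.] [ 620. -219.]
top0
46.0 [386. 242.] [ 4. 18.] [ 451. -432.]
36.0 [384. 233.] [17.  4.] [ 478. -427.]
110.5 [388. 224.] [ 5. 27.] [ 506. -436.]
38.5 [380. 215.] [ 4. 17.] [ 530. -415.]
29.0 [377. 143.] [42.  2.] [ 753. -404.]
1061.5 [347. 250.] [535. 249.] [ 423. -320.]
scene0
180.0 [381. 288.] [ 9. 28.] [ 553. -566.]
41.0 [325. 266.] [14.  4.] [ 473. -430.]
40.5 [333. 262.] [13.  5.] [ 501. -428.]
135.0 [331. 247.] [25.  7.] [ 527. -376.]
14.0 [403. 229.] [32.  1.] [ 748. -419.]
```

All four keys form one pile about 60 mm square at (612-616,-217…-228), well inside the case. Untipping and returning the tray.

Emit:
{"op": "send_rows", "data": {
  "rows": [
    {"x": 0, "y": 0, "z": 0, "wx": -0.11, "wy": 0, "wz": 0, "hand": -1},
    {"x": 0, "y": 0, "z": 0, "wx": -0.11, "wy": 0, "wz": 0, "hand": -1},
    {"x": 0, "y": 0, "z": 0, "wx": -0.11, "wy": 0, "wz": 0, "hand": -1},
    {"x": 0, "y": 0, "z": 0, "wx": -0.11, "wy": 0, "wz": 0, "hand": -1},
    {"x": 0, "y": 0, "z": 0, "wx": -0.11, "wy": 0, "wz": 0, "hand": -1},
    {"x": 0, "y": 0, "z": 0, "wx": -0.11, "wy": 0, "wz": 0, "hand": -1},
    {"x": 0, "y": 0, "z": 0, "wx": -0.11, "wy": 0, "wz": 0, "hand": -1},
    {"x": 0, "y": 0, "z": 0, "wx": -0.11, "wy": 0, "wz": 0, "hand": -1},
    {"x": 0, "y": 0, "z": 0, "wx": -0.11, "wy": 0, "wz": 0, "hand": -1},
    {"x": 0, "y": 0, "z": 0, "wx": -0.11, "wy": 0, "wz": 0, "hand": -1}
  ]
}}

```text
time: 16.78
tool_pos: [0.6055, -0.2644, 0.1663]
tool_rot: [0.0, 0.042, 0.999, 0.001]
contact_force: [-0.2, -0.2, -2.1]
gripper_width: 0.13
grasp_force: 59.0
```

Emit:
{"op": "send_rows", "data": {
  "rows": [
    {"x": 0.03, "y": -0.05, "z": 0, "wx": 0, "wy": 0, "wz": 0, "hand": -1},
    {"x": 0.07, "y": -0.11, "z": 0, "wx": 0, "wy": 0, "wz": 0, "hand": -1},
    {"x": 0.09, "y": -0.14, "z": 0, "wx": 0, "wy": 0, "wz": 0, "hand": -1},
    {"x": 0.09, "y": -0.14, "z": 0, "wx": 0, "wy": 0, "wz": 0, "hand": -1},
    {"x": 0.09, "y": -0.14, "z": 0, "wx": 0, "wy": 0, "wz": 0, "hand": -1},
    {"x": 0.09, "y": -0.14, "z": 0, "wx": 0, "wy": 0, "wz": 0, "hand": -1},
    {"x": 0.09, "y": -0.14, "z": 0, "wx": 0, "wy": 0, "wz": 0, "hand": -1},
    {"x": 0.09, "y": -0.13, "z": 0, "wx": 0, "wy": 0, "wz": 0, "hand": -1},
    {"x": 0.05, "y": -0.08, "z": 0, "wx": 0, "wy": 0, "wz": 0, "hand": -1},
    {"x": 0.02, "y": -0.03, "z": 0, "wx": 0, "wy": 0, "wz": 0, "hand": -1}
  ]
}}

```text
time: 17.62
tool_pos: [0.4838, -0.4209, 0.1653]
tool_rot: [-0.001, 0.043, 0.999, -0.001]
contact_force: [-0.0, 0.6, -2.4]
gripper_width: 0.129
grasp_force: 59.2
```

Run:
```python
from h import *
F=[]
a,b,w=(grab_frame(n) for n in('top','scene','wrist'))
go([.485,-.42,.054],tool(175,0))
r=lambda i,f:cv2.resize(i,None,fx=f,fy=f,interpolation=cv2.INTER_CUBIC)
p=[r(a[130:280,270:470],2),r(b[150:300,270:470],2)]
cv2.imwrite('pics/m.png',np.vstack([np.hstack(p),np.hstack([r(w[100:400,120:520],1),np.zeros((300,400,3),np.uint8)])]))
```

```text
t 17.77 pos [ 0.4856 -0.419   0.1654] shift [ 0.003 -0.007  0.742] turn [ 0.    -0.     0.003] F [ 0.2 -0.6 -3. ] g 0.131 59.2
```

View pics/m.png

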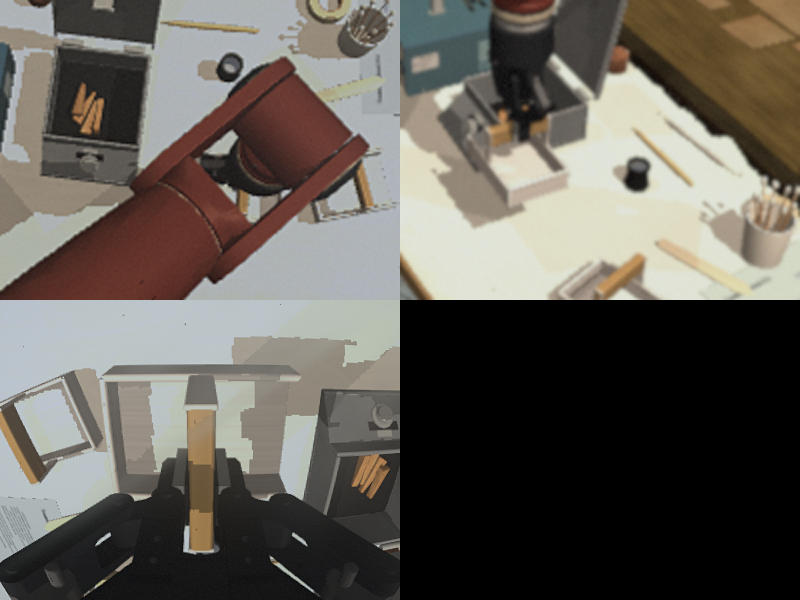

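The top view (upper left) shows the keys piled in the case at (88,108), the lid up, and the loupe untouched. The wrist view (lower left) shows the tray empty and clear of the look-alike and the case. Lowering it.

Emit:
{"op": "send_rows", "data": {
  "rows": [
    {"x": 0, "y": 0, "z": 0.08, "wx": 0, "wy": 0, "wz": 0, "hand": -1},
    {"x": 0, "y": 0, "z": 0.1, "wx": 0, "wy": 0, "wz": 0, "hand": -1},
    {"x": 0, "y": 0, "z": 0.12, "wx": 0, "wy": 0, "wz": 0, "hand": -1},
    {"x": 0, "y": 0, "z": 0.12, "wx": 0, "wy": 0, "wz": 0, "hand": -1},
    {"x": 0, "y": 0, "z": 0.1, "wx": 0, "wy": 0, "wz": 0, "hand": -1},
    {"x": 0, "y": 0, "z": 0.08, "wx": 0, "wy": 0, "wz": 0, "hand": -1},
    {"x": 0, "y": 0, "z": 0.05, "wx": 0, "wy": 0, "wz": 0, "hand": -1},
    {"x": 0, "y": 0, "z": 0.04, "wx": 0, "wy": 0, "wz": 0, "hand": -1},
    {"x": 0, "y": 0, "z": 0.02, "wx": 0, "wy": 0, "wz": 0, "hand": -1},
    {"x": 0, "y": 0, "z": 0, "wx": 0, "wy": 0, "wz": 0, "hand": -1}
  ]
}}

```text
time: 18.6
tool_pos: [0.4854, -0.4194, 0.0586]
tool_rot: [-0.0, 0.042, 0.999, 0.0]
contact_force: [-0.2, -0.1, -3.1]
gripper_width: 0.123
grasp_force: 59.1
```

Emit:
{"op": "send_rows", "data": {
  "rows": [
    {"x": 0, "y": 0, "z": 0.01, "wx": 0, "wy": 0, "wz": 0, "hand": -1},
    {"x": 0, "y": 0, "z": 0.01, "wx": 0, "wy": 0, "wz": 0, "hand": -1},
    {"x": 0, "y": 0, "z": 0.01, "wx": 0, "wy": 0, "wz": 0, "hand": -1},
    {"x": 0, "y": 0, "z": 0.005, "wx": 0, "wy": 0, "wz": 0, "hand": -1},
    {"x": 0, "y": 0, "z": 0, "wx": 0, "wy": 0, "wz": 0, "hand": -1},
    {"x": 0, "y": 0, "z": 0, "wx": 0, "wy": 0, "wz": 0, "hand": -1},
    {"x": 0, "y": 0, "z": 0, "wx": 0, "wy": 0, "wz": 0, "hand": -1},
    {"x": 0, "y": 0, "z": 0, "wx": 0, "wy": 0, "wz": 0, "hand": -1},
    {"x": 0, "y": 0, "z": 0, "wx": 0, "wy": 0, "wz": 0, "hand": -1},
    {"x": 0, "y": 0, "z": 0, "wx": 0, "wy": 0, "wz": 0, "hand": -1}
  ]
}}

```text
time: 19.43
tool_pos: [0.4854, -0.4195, 0.0538]
tool_rot: [0.0, 0.042, 0.999, -0.0]
contact_force: [-0.5, -0.0, -2.6]
gripper_width: 0.131
grasp_force: 59.1
```

Emit:
{"op": "send_rows", "data": {
  "rows": [
    {"x": 0, "y": 0, "z": 0.005, "wx": 0, "wy": 0, "wz": 0, "hand": -1},
    {"x": 0, "y": 0, "z": 0.005, "wx": 0, "wy": 0, "wz": 0, "hand": -1},
    {"x": 0, "y": 0, "z": 0.003, "wx": 0, "wy": 0, "wz": 0, "hand": -1},
    {"x": 0, "y": 0, "z": 0, "wx": 0, "wy": 0, "wz": 0, "hand": -1},
    {"x": 0, "y": 0, "z": 0, "wx": 0, "wy": 0, "wz": 0, "hand": -1},
    {"x": 0, "y": 0, "z": 0, "wx": 0, "wy": 0, "wz": 0, "hand": -1},
    {"x": 0, "y": 0, "z": 0, "wx": 0, "wy": 0, "wz": 0, "hand": -1},
    {"x": 0, "y": 0, "z": 0, "wx": 0, "wy": 0, "wz": 0, "hand": -1},
    {"x": 0, "y": 0, "z": 0, "wx": 0, "wy": 0, "wz": 0, "hand": -1},
    {"x": 0, "y": 0, "z": 0, "wx": 0, "wy": 0, "wz": 0, "hand": -1}
  ]
}}

```text
time: 20.27
tool_pos: [0.4854, -0.4195, 0.0523]
tool_rot: [-0.0, 0.042, 0.999, -0.0]
contact_force: [-2.9, 2.3, 5.4]
gripper_width: 0.128
grasp_force: 60.1
```

Touched down: the force changed to +5.4 N at the same height as the original grasp. Opening, pausing and rising straight up.

Emit:
{"op": "send_rows", "data": {
  "rows": [
    {"x": 0, "y": 0, "z": 0, "wx": 0, "wy": 0, "wz": 0, "hand": -0.6},
    {"x": 0, "y": 0, "z": 0, "wx": 0, "wy": 0, "wz": 0, "hand": -0.4},
    {"x": 0, "y": 0, "z": 0, "wx": 0, "wy": 0, "wz": 0, "hand": -0.2},
    {"x": 0, "y": 0, "z": 0, "wx": 0, "wy": 0, "wz": 0, "hand": 0},
    {"x": 0, "y": 0, "z": 0, "wx": 0, "wy": 0, "wz": 0, "hand": 0.2},
    {"x": 0, "y": 0, "z": 0, "wx": 0, "wy": 0, "wz": 0, "hand": 0.2},
    {"x": 0, "y": 0, "z": 0, "wx": 0, "wy": 0, "wz": 0, "hand": 0.2},
    {"x": 0, "y": 0, "z": -0.03, "wx": 0, "wy": 0, "wz": 0, "hand": 0.2},
    {"x": 0, "y": 0, "z": -0.06, "wx": 0, "wy": 0, "wz": 0, "hand": 0.2},
    {"x": 0, "y": 0, "z": -0.1, "wx": 0, "wy": 0, "wz": 0, "hand": 0.2}
  ]
}}

```text
time: 21.1
tool_pos: [0.4846, -0.4186, 0.0796]
tool_rot: [-0.001, 0.042, 0.999, 0.001]
contact_force: [-0.5, -0.7, -0.2]
gripper_width: 0.6
grasp_force: 0.0
```

Emit:
{"op": "send_rows", "data": {
  "rows": [
    {"x": 0, "y": 0, "z": -0.12, "wx": 0, "wy": 0, "wz": 0, "hand": 0.2},
    {"x": 0, "y": 0, "z": -0.12, "wx": 0, "wy": 0, "wz": 0, "hand": 0.2},
    {"x": 0, "y": 0, "z": -0.12, "wx": 0, "wy": 0, "wz": 0, "hand": 0.2},
    {"x": 0, "y": 0, "z": -0.12, "wx": 0, "wy": 0, "wz": 0, "hand": 0.2},
    {"x": 0, "y": 0, "z": -0.12, "wx": 0, "wy": 0, "wz": 0, "hand": 0.2},
    {"x": 0, "y": 0, "z": -0.1, "wx": 0, "wy": 0, "wz": 0, "hand": 0.2},
    {"x": 0, "y": 0, "z": -0.05, "wx": 0, "wy": 0, "wz": 0, "hand": 0.2},
    {"x": 0, "y": 0, "z": 0, "wx": 0, "wy": 0, "wz": 0, "hand": 0.2},
    {"x": 0, "y": 0, "z": 0, "wx": 0, "wy": 0, "wz": 0, "hand": 0.2},
    {"x": 0, "y": 0, "z": 0, "wx": 0, "wy": 0, "wz": 0, "hand": 0.2}
  ]
}}

```text
time: 21.93
tool_pos: [0.4849, -0.4189, 0.1914]
tool_rot: [-0.001, 0.042, 0.999, 0.001]
contact_force: [0.5, -0.6, 0.8]
gripper_width: 0.601
grasp_force: 0.0
```

Run:
```python
from h import *
go([.4854,-.4195,.18],tool(175,0))
c=calibration('wrist');W=(np.array(c['R']),np.array(c['t']),np.array(c['camera_matrix']))
a=grab_frame('wrist');h=cv2.cvtColor(a,cv2.COLOR_BGR2HSV);m=cv2.inRange(h,(5,90,60),(25,255,255))
for k in cv2.findContours(m,cv2.RETR_EXTERNAL,cv2.CHAIN_APPROX_SIMPLE)[0]:
    if cv2.contourArea(k)>100:
        b=cv2.boxPoints(cv2.minAreaRect(k));print(cv2.contourArea(k),[np.round(wplane(p,.078,W)[:2]*1000).tolist() for p in b])
t=grab_frame('top');d=cv2.absdiff(t,cv2.imread('pics/top0.png')).max(2)
# jar (205,254), cork (251,254), loupe (385,163)
for n,(x,y) in dict(jar=(205,254),cork=(251,254),loupe=(385,163)).items(): print(n,d[y-12:y+13,x-14:x+15].mean().round(1),d[y-12:y+13,x-14:x+15].max())
```

```text
t 21.93 pos [ 0.4849 -0.4189  0.1914] shift [-0.004 -0.004  0.076] turn [ 0.002 -0.002  0.003] F [ 0.5 -0.6  0.8] g 0.601 0.0
148.0 [[724.0, -998.0], [699.0, -942.0], [739.0, -939.0], [768.0, -996.0]]
229.5 [[811.0, -1284.0], [703.0, -1066.0], [722.0, -1030.0], [832.0, -1231.0]]
940.0 [[578.0, -289.0], [538.0, -270.0], [562.0, -231.0], [606.0, -250.0]]
140.0 [[481.0, -907.0], [477.0, -893.0], [540.0, -812.0], [545.0, -823.0]]
513.0 [[476.0, -617.0], [472.0, -606.0], [549.0, -588.0], [554.0, -599.0]]
700.5 [[445.0, -422.0], [446.0, -412.0], [509.0, -418.0], [508.0, -428.0]]
677.5 [[405.0, -154.0], [380.0, -128.0], [400.0, -61.0], [427.0, -92.0]]
142.5 [[352.0, -128.0], [347.0, -125.0], [345.0, -4.0], [351.0, -7.0]]
227.5 [[352.0, -315.0], [347.0, -314.0], [346.0, -247.0], [352.0, -248.0]]
1292.0 [[312.0, -834.0], [326.0, -348.0], [351.0, -345.0], [352.0, -825.0]]
jar 22.3 39
cork 26.7 56
loupe 40.7 134
```

The tray stands free and upright, its handle at (477,-420). The loupe is still at (385,163) in the top view and the lid is open. Handing in.

```bash
python3 -c "
from plant import job_done
print(job_done())"
```

```text
the job is handed in; nothing more can be done
None
```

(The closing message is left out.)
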